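Restock the slanted carton stand from the lift-top desk box

TASK

Lift the board of the lift-top desk box by its bar, click by click, until it stands by itself in its highest notch, and take out every carton inside. Pile these and every carton lying on the desk in one neat stack in the middle of the slanted stand, large cartons beneath small ones, each lying flat with its short end pushed right back against the backstop. When the box is empty, lift the board past its highest notch to free the pawl and lower it gently, without letting it drop, until it is fully shut; leave the other things on the desk where they are.

Things in the scene. Friction and masses are not known exactly. Their poses are not given: they have to be found in the camera images.
- liftbox: Fixed wooden lift-top box, outer 202 (x) x 346 (y), walls 84 high, 9 thick; its floor is 24 above the desk. Origin: centre of underside; x to the hinged back, -x to the front with the pull bar, y along the hinge. A ratchet sticks out 30 mm from its -y end. Up to three cartons lie flat on its floor in a row along y, about 92 apart, long side along x, centred about 120 in front of the hinge.
- lid (a joint): Angle (rad) of the hinged board (lid). 0 = shut; grows as the front is lifted. While it rises a pawl clicks in by itself at 0.31, 0.66, 1.03 and, highest, 1.40: lift 0.03 to 0.10 beyond, then let down onto it. Beyond 1.56 the pawl tips away and stays off until the board is nearly shut (last 0.2 rad), so it can be lowered. Stop at 1.66. Unpropped it falls shut. About 3 N lifts it.
- lid_bar (a point): Middle of the round steel pull bar at the board's front edge: 10 dia, 120 long, parallel to the hinge, 240 from the hinge line in the plane of the board, its axis 40 from the board's edge, on two thin posts at its ends. It can be pinched from above at every angle of the board and turns between the fingers.
- lid_hinge (a point): Middle of the board's hinge line, 90 above the desk, along the box's y; opening is a positive turn about the box's +y. The board reaches 200 from here to its front edge, is 346 wide, 12 thick, 0.6 kg.
- shelf: Sloping shelf of the fixed white steel stand, tilted 18 degrees, 145 long x 130 wide, with a backstop 150 high square to it at its low end; no sides. Origin: on the shelf at the middle of the backstop's foot, 34 above the desk. x down the slope into the backstop (face at x = 0, shelf at negative x), y along the backstop, z square to the shelf. Cartons do not slide down it by themselves.
- big_in: Large plain card carton, 108 (x) x 60 (y) x 36 (z), about 0.28 kg; origin: centre of its underside, z up. At the start in the lift-top box. May be absent (None).
- big_desk: Large plain card carton, 108 (x) x 60 (y) x 36 (z), about 0.28 kg; origin: centre of its underside, z up. At the start lying on the desk between box and stand. May be absent (None).
- small_in1: Small plain card carton, 96 (x) x 50 (y) x 28 (z), about 0.18 kg; origin: centre of its underside, z up. At the start in the lift-top box. May be absent (None).
- small_in2: Small plain card carton, 96 (x) x 50 (y) x 28 (z), about 0.18 kg; origin: centre of its underside, z up. At the start in the lift-top box. May be absent (None).
- small_desk: Small plain card carton, 96 (x) x 50 (y) x 28 (z), about 0.18 kg; origin: centre of its underside, z up. At the start lying on the desk between box and stand. May be absent (None).
- flask: Bystander to be left alone: pink thermos flask, 60 dia x 190 mm; origin: centre of its underside.
- waterbottle: Bystander to be left alone: blue water bottle, 64 dia x 200 mm; origin: centre of its underside.
- gluestick: Bystander to be left alone: standing white glue stick, 22 dia x 85 mm; origin: centre of its underside.
- tapemeasure: Bystander to be left alone: black and yellow tape measure, 62 x 34 x 58 mm; origin: centre of its underside.
- notes: Bystander to be left alone: block of yellow sticky notes, 76 x 76 x 22 mm; origin: centre of its underside.
- stapler: Bystander to be left alone: black stapler, 130 x 34 x 45 mm; origin: centre of its underside.
Mind the look-alikes: they are no part of the job. Leave any orange or red look-alike of the big_desk alone.

How it is judged:
By the outcome, as a careful person would: the job done as asked, in the order asked, and still so for the second after the job is handed in, with the robot touching nothing.
Of big_in, big_desk, small_in1, small_in2, small_desk only 4 to 5 are there at a start; the rules pass over those that are not, and their reading is None.
At some moment in a run one of big_desk, small_desk may be knocked a few centimetres aside while the robot is not near it.
It also fails if it takes over 210 s, if anything falls off the work surface, if the arm or the gripper's body presses on something with over 40 N, if the wrist force passes 120 N, or if a joint passes its speed limit or range.

ROBOT

A 6-joint arm with a two-finger parallel gripper is mounted at the origin on the work surface. World frame = base frame: x ahead of the robot, y to its left, z up, the work surface at z = 0. Lengths are in m, angles in rad, forces in N, time in s.
With the tool pointing down it reaches from about 0.25 to 0.725 m from the base axis. Payload 4 kg.
Tool frame: the origin (TCP) lies on the centre line of the jaws, within the pads' length; the fingertips stand 14 mm ahead of it and the grasp point (between the pads) lies 5 mm behind it; z points along the fingers, x is the direction in which the jaws open and shut, and the axes are right-handed (so a half turn about z gives the same grasp; the last joint's range is limited). The gripper opens to 85 mm and grips with 20 to 120 N. Pads are 22 mm wide; open, the fingers measure 114 mm over their backs; the gripper's body (76 mm by 85 mm) begins 54 mm behind the grasp point. The pads swing forward as they close: fully open they stand 13 mm farther back than shut.
Start: joints at [1.223, 0.241, 0.005, 1.335, 0, 1.571], TCP at [0.17, 0.47, 0.245] pointing down, gripper open.
Joint ranges: [-2.72, 2.72], [-1.05, 1.87], [-1.09, 1.28], [-1.99, 2.15], [-1.42, 1.44], [-3.14, 3.14]. Speed limits (rad/s): [2.79, 2.79, 3.14, 3.14, 3.14, 3.14].

INTERFACE

Orientations are given as a unit quaternion [x, y, z, w].
In Python, from workcell import bot gives the robot as it stands.
- The arm moves only by the tool play_rows, never from a script. Its argument "motion" is a list of rows, each an object with "fingers": the closure, from -1 (fully open) to 1 (shut), so that 0 is half open; "translation": the shift along the tool's x, y, z in cm, a list of three; "roll": the turn about the tool's z in degrees. A call has 1 to 20 rows; each row is the pose to reach, as a shift and turn from the pose commanded when the call began, along the tool's axes at that moment; what a row does not reach only later rows make up. A row lasts 1/12 s, in which the tool goes at most 41.7 mm and 7.16 degrees, less where a joint would pass 70% of its speed; a pose out of reach is approached as far as the arm can. A call with a gripper value outside its range is refused whole. The fingers move at their own pace and stop on an object; the grip force is fixed at half the most. Time passes only in rows, so rows that repeat a pose let the fingers close. It gives the time, the measured TCP pose, the force and the opening at its end, in the units of the state.
- bot.get_obs(): the state, without advancing time (a new reading comes with each control period).
- bot.camera(name): name is "scene" or "top" or "wrist"; returns a dict with "pixels" (480x640x3 uint8, red, green, blue), "intrinsics" (3x3 intrinsics, pixels), "world_to_cam" (4x4, takes a point from world to camera coordinates). Camera axes: x right, y down, z forward; pixel columns grow to the right and rows downward; lengths in m; the calibration is good to about 2 mm. A picture is of the moment at which its call begins. There is no depth.
- bot.job_done(): hands the job in, once; it reports no verdict.
The state is a dict: "clock": time; "joint_pos": joint angles; "joint_vel": joint speeds; "tau": joint torques, N m; "eef_pos": TCP position; "tool_rot": TCP orientation; "ft_force": force on the tool from outside, world axes, zero at the start; "ft_torque": the same for the moment, N m; "grip_width": finger opening in m.
Only numpy, scipy, OpenCV 4.12 (cv2) and the standard library are available. Lean on these libraries where they do the work, as an engineer would, in place of code of your own. Each camera call takes 0.05 s, during which the arm holds its last target. There are 200 camera calls.

## Working session

There is one attempt and no reset: what is moved stays moved. The work goes in short steps, Python scripts to look and compute and a tool call to move; the robot and the scene stay as the last step left them, time stands still between calls to the robot, and variables do not carry over. Pictures are saved under pics/ and viewed, about 12 in all and at most 16, crops included, and the job is handed in when it is done.

Besides the shell and the picture viewer there is one more tool, called after "Emit:" by a JSON object that holds its "name" and its "arguments", one argument or row to a line. play_rows: Moves the arm, as the interface text tells. Its arguments: {"type":"object","properties":{"motion":{"type":"array","items":{"type":"object","properties":{"fingers":{"type":"number"},"translation":{"type":"array","items":{"type":"number"}},"roll":{"type":"number"}}}}},"required":["motion"]}

```bash
ls; mkdir -p pics; cat > h.py <<'E'
import numpy as np, cv2
from workcell import bot
def shot(n,f):
    c=bot.camera(n); cv2.imwrite(f'pics/{f}.png',cv2.cvtColor(c['pixels'],cv2.COLOR_RGB2BGR)); np.savez(f'pics/{f}.npz',K=c['intrinsics'],T=c['world_to_cam'],p=c['pixels']); return c
def ray(f,u,v,z):
    d=np.load(f'pics/{f}.npz');K,T=d['K'],d['T'];R,t=T[:3,:3],T[:3,3]
    o=-R.T@t; r=R.T@np.linalg.inv(K)@[u,v,1]; return o+r*(z-o[2])/r[2]
def proj(f,P):
    d=np.load(f'pics/{f}.npz');K,T=d['K'],d['T'];q=K@(T[:3,:3]@np.array(P)+T[:3,3]); return q[:2]/q[2]
def crop(f,x0,y0,x1,y1,s,o):
    im=cv2.imread(f'pics/{f}.png')[y0:y1,x0:x1]; cv2.imwrite(f'pics/{o}.png',cv2.resize(im,None,fx=s,fy=s,interpolation=cv2.INTER_CUBIC))
E
python3 - <<'E'
from h import *
s=bot.get_obs()
for k,v in s.items(): print(k,np.round(v,3))
for n in('top','scene'):
    c=shot(n,n+'0'); T=c['world_to_cam']; print(n,c['intrinsics'].round(1).tolist(),(-T[:3,:3].T@T[:3,3]).round(3), T[:3,:3].round(2).tolist())
E
```

```text
pics
clock 0.0
joint_pos [ 1.223  0.241  0.004  1.335 -0.     1.571]
joint_vel [ 0.    -0.002 -0.    -0.001 -0.001  0.001]
tau [-1.0000e-03 -3.7232e+01  2.5241e+01  1.7000e-02  0.0000e+00 -0.0000e+00]
eef_pos [0.17  0.469 0.244]
tool_rot [ 0.819  0.574 -0.001  0.001]
ft_force [0.102 0.362 0.903]
ft_torque [ 0.     0.016 -0.025]
grip_width 0.085
top [[566.3, 0.0, 319.8], [0.0, 566.3, 240.4], [0.0, 0.0, 1.0]] [0.242 0.004 1.412] [[-0.07, -1.0, -0.0], [-0.97, 0.07, -0.22], [0.22, -0.01, -0.97]]
scene [[596.4, 0.0, 319.5], [0.0, 596.4, 234.9], [0.0, 0.0, 1.0]] [ 1.271 -0.233  0.999] [[0.32, 0.95, 0.0], [0.73, -0.24, -0.64], [-0.61, 0.21, -0.77]]
```

View pics/top0.png

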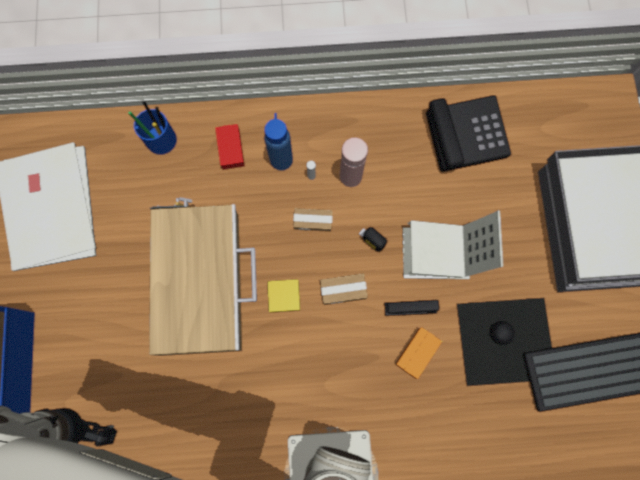

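View pics/scene0.png

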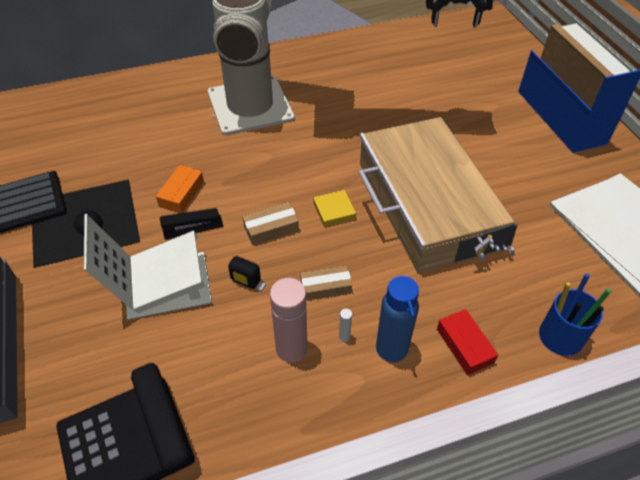

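Top view: box at (195,278) with its hinge to the left and bar at (248,276). Plain cartons with a white strip are at (313,219) and (344,290). The stand is at (437,250) with its backstop at (484,242). The red (230,146) and orange (419,353) blocks are look-alikes and stay put. Next, an enlarged crop.

```bash
python3 - <<'E'
from h import *
crop('top0',230,190,510,380,2.8,'c1')
E
```

```text
(no output)
```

View pics/c1.png

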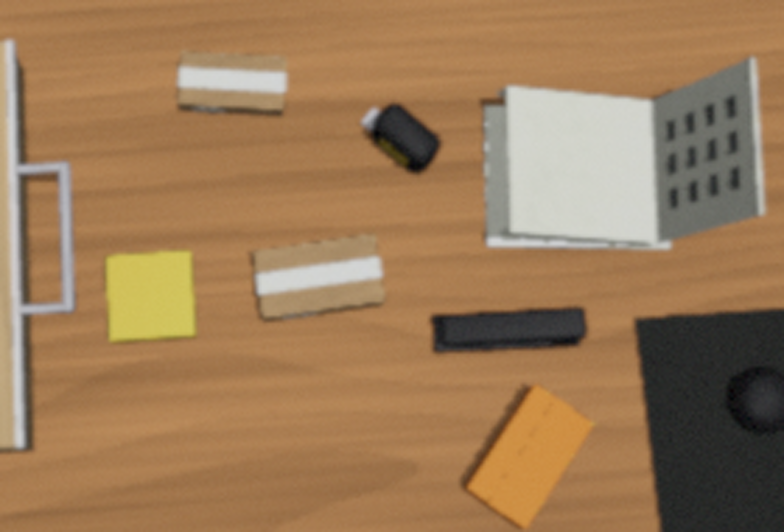

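```bash
python3 - <<'E'
from h import *
def r(n,u,v,z):
    p=ray('top0',230+u/2.8,190+v/2.8,z); print(n,p.round(4)); return p[:2]
def box(n,c,z):
    P=np.array([r(n,*q,z) for q in c]); (w,h,a)=(None,)*3
    m=P.mean(0); d=(P[1]+P[2]-P[0]-P[3])/2; e=(P[2]+P[3]-P[0]-P[1])/2
    print(n,'centre',m.round(4),'len',np.linalg.norm(d).round(4),np.linalg.norm(e).round(4),'ang',np.degrees(np.arctan2(d[1],d[0])).round(1))
box('small',[(180,54),(287,57),(284,113),(178,107)],.028)
box('big',[(253,250),(376,238),(384,303),(261,318)],.036)
a=r('shelf top',505,87,.079);b=r('shelf top',510,236,.079)
c=r('foot',653,99,.034);d=r('foot',660,244,.034)
print('dir',(c+d-a-b)/2, np.linalg.norm(c+d-a-b)/2, 145*np.cos(.314), c-d,'foot mid',(c+d)/2)
e=r('bar',66,165,.09); f=r('bar',70,308,.09); print(np.linalg.norm(e-f),(e+f)/2,e-f)
for q in [(151,207),(233,206),(239,350),(151,353)]: print('lid',ray('top0',*q,.096).round(4))
E
```

```text
small [0.6449 0.047  0.028 ]
small [ 0.6352 -0.0496  0.028 ]
small [ 0.5833 -0.043   0.028 ]
small [0.5955 0.0518 0.028 ]
small centre [0.6147 0.0016] len 0.0963 0.051 ang -96.5
big [ 0.4598 -0.0065  0.036 ]
big [ 0.4629 -0.115   0.036 ]
big [ 0.4055 -0.117   0.036 ]
big [ 0.3999 -0.0094  0.036 ]
big centre [ 0.432 -0.062] len 0.1081 0.0588 ang -87.7
shelf top [ 0.5805 -0.2345  0.079 ]
shelf top [ 0.4498 -0.225   0.079 ]
foot [ 0.5716 -0.3736  0.034 ]
foot [ 0.4406 -0.3632  0.034 ]
dir [-0.00906477 -0.13863718] 0.1389332142363786 137.91032939064678 [ 0.13094972 -0.01033528] foot mid [ 0.5060851 -0.3683922]
bar [0.5354 0.1479 0.09  ]
bar [0.4131 0.1498 0.09  ]
0.12236315833664767 [0.47424745 0.14885034] [ 0.12234862 -0.00188603]
lid [0.6551 0.3906 0.096 ]
lid [0.6437 0.1924 0.096 ]
lid [0.3005 0.1906 0.096 ]
lid [0.3076 0.3914 0.096 ]
```

Emit:
{"name": "play_rows", "arguments": {
  "motion": [
    {"fingers": 0.3,"translation": [-3,6,0.5],"roll": -4},
    {"fingers": 0.3,"translation": [-6,12,1],"roll": -8},
    {"fingers": 0.3,"translation": [-9,18,1.5],"roll": -12},
    {"fingers": 0.3,"translation": [-12,24,2],"roll": -16},
    {"fingers": 0.3,"translation": [-15,30,2.5],"roll": -20},
    {"fingers": 0.3,"translation": [-18,36,3],"roll": -20},
    {"fingers": 0.3,"translation": [-19.7,39.5,3.5],"roll": -20},
    {"fingers": 0.3,"translation": [-19.7,39.5,4.5],"roll": -20},
    {"fingers": 0.3,"translation": [-19.7,39.5,4.5],"roll": -20},
    {"fingers": 0.3,"translation": [-19.7,39.5,4.5],"roll": -20},
    {"fingers": 0.3,"translation": [-19.7,39.5,4.5],"roll": -20},
    {"fingers": 0.3,"translation": [-19.7,39.5,4.5],"roll": -20},
    {"fingers": 0.3,"translation": [-19.7,39.5,4.5],"roll": -20}
  ]
}}

```text
clock: 1.18
eef_pos: [0.4748, 0.1488, 0.1993]
tool_rot: [0.708, 0.706, -0.001, -0.001]
ft_force: [0.1, 0.5, 0.4]
grip_width: 0.03
```

```bash
cat >> h.py <<'E'
def st():
    s=bot.get_obs(); q=s['tool_rot']; from scipy.spatial.transform import Rotation as R
    M=R.from_quat(q).as_matrix(); print('t',round(s['clock'],2),'p',s['eef_pos'].round(4) if hasattr(s['eef_pos'],'round') else np.round(s['eef_pos'],4),'yaw',np.degrees(np.arctan2(M[1,0],M[0,0])).round(2),'F',np.round(s['ft_force'],1),'w',round(float(s['grip_width']),4),'j',np.round(s['joint_pos'],2)); return np.array(s['eef_pos']),M
E
python3 - <<'E'
from h import *
st(); c=shot('wrist','w1'); shot('top','top1')
for n,q,z in[('flask',(352,186),0),('glue',(311,179),0),('bottle',(281,170),0),('tape',(375,250),0)]: print(n,ray('top0',*q,z).round(3))
for P in [(.5354,.148,.09),(.4131,.15,.09)]: print(proj('w1',P))
E
```

```text
t 1.18 p [0.4748 0.1488 0.1993] yaw 89.87 F [0.1 0.5 0.4] w 0.03 j [ 0.3   0.26 -0.09  1.22  0.    0.31]
flask [ 0.706 -0.106  0.   ]
glue [ 0.732 -0.001  0.   ]
bottle [0.763 0.077 0.   ]
tape [ 0.531 -0.151  0.   ]
[318.33528176 318.28002296]
[320.80068676 147.06681674]
```

View pics/w1.png

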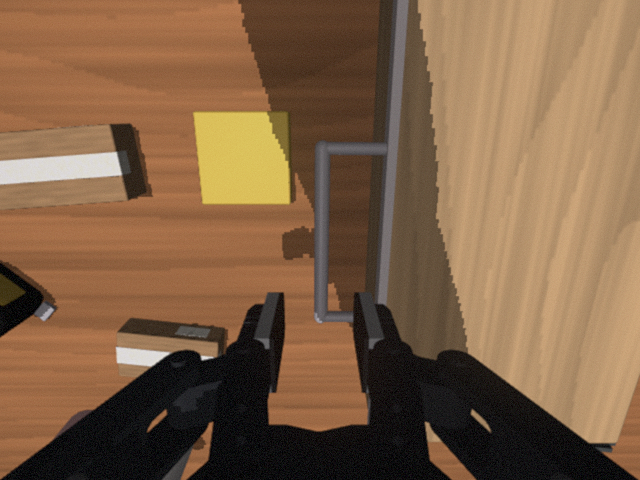

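Emit:
{"name": "play_rows", "arguments": {
  "motion": [
    {"fingers": 0.3,"translation": [0,0,3],"roll": 0},
    {"fingers": 0.3,"translation": [0,0,6],"roll": 0},
    {"fingers": 0.3,"translation": [0,0,9],"roll": 0},
    {"fingers": 0.3,"translation": [0,0,11],"roll": 0},
    {"fingers": 0.3,"translation": [0,0,11.4],"roll": 0},
    {"fingers": 0.3,"translation": [0,0,11.4],"roll": 0},
    {"fingers": 1,"translation": [0,0,11.4],"roll": 0},
    {"fingers": 1,"translation": [0,0,11.4],"roll": 0},
    {"fingers": 1,"translation": [0,0,11.4],"roll": 0},
    {"fingers": 1,"translation": [0,0,11.4],"roll": 0},
    {"fingers": 1,"translation": [0,0,11.4],"roll": 0},
    {"fingers": 1,"translation": [0,0,11.4],"roll": 0}
  ]
}}

```text
clock: 2.28
eef_pos: [0.4756, 0.1505, 0.0881]
tool_rot: [0.707, 0.707, 0.001, 0.001]
ft_force: [-0.9, -0.9, 5.7]
grip_width: 0.0075
```

```bash
python3 - <<'E'
from h import *
st()
p0=np.array([.149,.085]);
for th in np.arange(.12,1.48,.12): print(round(th,2),(24*(1-np.cos(th))).round(2),(24*np.sin(th)).round(2))
for th in (1.4,1.465,1.56,1.6,1.63): print(th,(24*(1-np.cos(th))).round(2),(24*np.sin(th)).round(2))
E
```

```text
t 2.28 p [0.4756 0.1505 0.0881] yaw 90.05 F [-0.9 -0.9  5.7] w 0.0075 j [ 0.31  0.36 -0.26  0.94  0.    0.31]
0.12 0.17 2.87
0.24 0.69 5.7
0.36 1.54 8.45
0.48 2.71 11.08
0.6 4.19 13.55
0.72 5.96 15.83
0.84 7.98 17.87
0.96 10.24 19.66
1.08 12.69 21.17
1.2 15.3 22.37
1.32 18.04 23.25
1.44 20.87 23.8
1.4 19.92 23.65
1.465 21.47 23.87
1.56 23.74 24.0
1.6 24.7 23.99
1.63 25.42 23.96
```

Emit:
{"name": "play_rows", "arguments": {
  "motion": [
    {"fingers": 1,"translation": [0,0,-0.5],"roll": 0},
    {"fingers": 1,"translation": [0.05,0,-1.5],"roll": 0},
    {"fingers": 1,"translation": [0.17,0,-2.87],"roll": 0},
    {"fingers": 1,"translation": [0.4,0.05,-4.3],"roll": 0},
    {"fingers": 1,"translation": [0.7,0.05,-5.7],"roll": 0},
    {"fingers": 1,"translation": [1.1,0.05,-7.1],"roll": 0},
    {"fingers": 1,"translation": [1.54,0.1,-8.45],"roll": 0},
    {"fingers": 1,"translation": [2.1,0.1,-9.75],"roll": 0},
    {"fingers": 1,"translation": [2.7,0.1,-11.1],"roll": 0},
    {"fingers": 1,"translation": [2.7,0.1,-11.1],"roll": 0}
  ]
}}

```text
clock: 3.12
eef_pos: [0.476, 0.1772, 0.2002]
tool_rot: [0.707, 0.708, 0.001, 0.001]
ft_force: [0.3, -4.9, 1.0]
grip_width: 0.0077
```

```bash
python3 - <<'E'
from h import *
st(); shot('scene','s1'); crop('s1',330,30,570,300,2.2,'c2')
E
```

```text
t 3.12 p [0.476  0.1772 0.2002] yaw 90.07 F [ 0.3 -4.9  1. ] w 0.0077 j [ 0.36  0.28 -0.06  1.23 -0.    0.36]
```

View pics/c2.png

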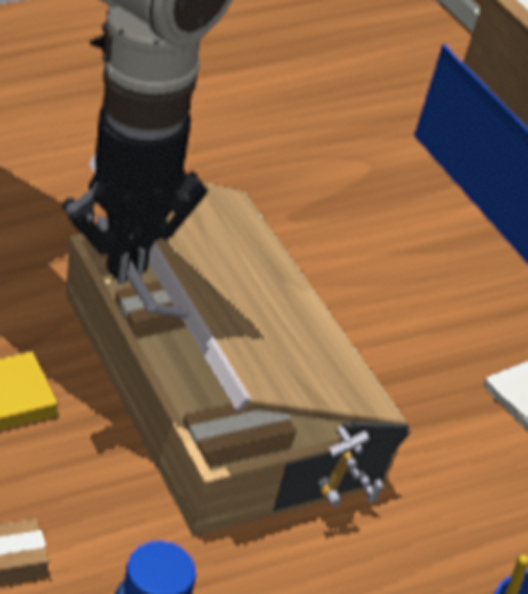

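The lid is held and rising, and two or more cartons show inside. I'll continue lifting to about 1.465.

Emit:
{"name": "play_rows", "arguments": {
  "motion": [
    {"fingers": 1,"translation": [0.7,0,-1.25],"roll": 0},
    {"fingers": 1,"translation": [1.5,0.05,-2.47],"roll": 0},
    {"fingers": 1,"translation": [2.35,0.05,-3.63],"roll": 0},
    {"fingers": 1,"translation": [3.25,0.05,-4.75],"roll": 0},
    {"fingers": 1,"translation": [4.25,0.1,-5.8],"roll": 0},
    {"fingers": 1,"translation": [5.27,0.1,-6.79],"roll": 0},
    {"fingers": 1,"translation": [6.4,0.15,-7.7],"roll": 0},
    {"fingers": 1,"translation": [7.53,0.15,-8.58],"roll": 0},
    {"fingers": 1,"translation": [8.75,0.2,-9.35],"roll": 0},
    {"fingers": 1,"translation": [9.98,0.2,-10.09],"roll": 0},
    {"fingers": 1,"translation": [11.25,0.25,-10.7],"roll": 0},
    {"fingers": 1,"translation": [12.59,0.3,-11.29],"roll": 0},
    {"fingers": 1,"translation": [13.95,0.3,-11.75],"roll": 0},
    {"fingers": 1,"translation": [15.33,0.35,-12.17],"roll": 0},
    {"fingers": 1,"translation": [17,0.4,-12.5],"roll": 0},
    {"fingers": 1,"translation": [18,0.4,-12.7],"roll": 0},
    {"fingers": 1,"translation": [18.76,0.4,-12.79],"roll": 0},
    {"fingers": 1,"translation": [18.76,0.4,-12.79],"roll": 0}
  ]
}}

```text
clock: 4.67
eef_pos: [0.4781, 0.3665, 0.3283]
tool_rot: [0.706, 0.708, 0.002, -0.001]
ft_force: [-5.6, -2.2, 13.1]
grip_width: 0.0075
```

```bash
python3 - <<'E'
from h import *
st()
E
```

```text
t 4.67 p [0.4781 0.3665 0.3283] yaw 90.19 F [-5.6 -2.2 13.1] w 0.0075 j [0.65 0.44 0.5  1.63 0.   0.65]
```

Emit:
{"name": "play_rows", "arguments": {
  "motion": [
    {"fingers": 1,"translation": [-0.4,0,0.03],"roll": 0},
    {"fingers": 1,"translation": [-0.8,0,0.08],"roll": 0},
    {"fingers": 1,"translation": [-1.2,0,0.14],"roll": 0},
    {"fingers": 1,"translation": [-1.5,0,0.2],"roll": 0},
    {"fingers": 1,"translation": [-1.7,0,0.24],"roll": 0},
    {"fingers": 1,"translation": [-1.8,0,0.25],"roll": 0},
    {"fingers": 1,"translation": [-1.8,0,0.25],"roll": 0},
    {"fingers": 1,"translation": [-1.8,0,0.25],"roll": 0}
  ]
}}

```text
clock: 5.33
eef_pos: [0.4778, 0.3475, 0.3256]
tool_rot: [0.706, 0.708, 0.002, -0.002]
ft_force: [-5.5, -1.1, 12.0]
grip_width: 0.0073
```

```bash
python3 - <<'E'
from h import *
st()
E
```

```text
t 5.33 p [0.4778 0.3475 0.3256] yaw 90.11 F [-5.5 -1.1 12. ] w 0.0073 j [0.63 0.42 0.46 1.61 0.   0.62]
```

Emit:
{"name": "play_rows", "arguments": {
  "motion": [
    {"fingers": 1,"translation": [-0.2,0,0.03],"roll": 0},
    {"fingers": 1,"translation": [-0.4,0,0.06],"roll": 0},
    {"fingers": 1,"translation": [-0.6,0,0.1],"roll": 0},
    {"fingers": 1,"translation": [-0.6,0,0.1],"roll": 0},
    {"fingers": 1,"translation": [-0.6,0,0.1],"roll": 0}
  ]
}}

```text
clock: 5.75
eef_pos: [0.4777, 0.3438, 0.325]
tool_rot: [0.706, 0.708, 0.003, -0.003]
ft_force: [-6.3, 4.4, 12.1]
grip_width: 0.0071
```

```bash
python3 - <<'E'
from h import *
st(); shot('scene','s2'); crop('s2',330,0,570,300,2,'c3')
E
```

```text
t 5.75 p [0.4777 0.3438 0.325 ] yaw 90.19 F [-6.3  4.4 12.1] w 0.0071 j [0.62 0.41 0.44 1.6  0.01 0.62]
```

View pics/c3.png

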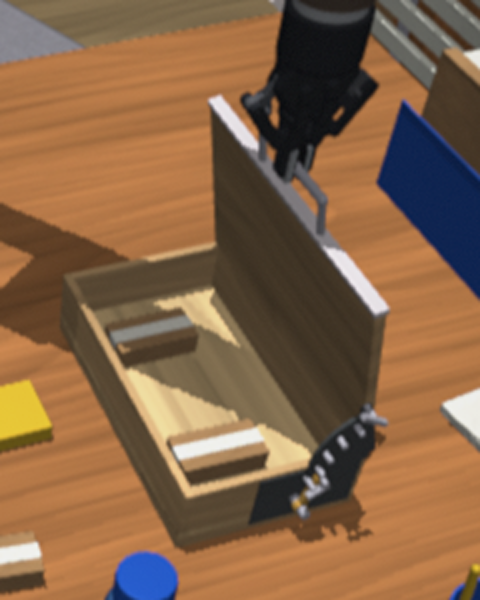

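Emit:
{"name": "play_rows", "arguments": {
  "motion": [
    {"fingers": 0.3,"translation": [0,0,0],"roll": 0},
    {"fingers": 0.3,"translation": [0,0,0],"roll": 0},
    {"fingers": 0.3,"translation": [0,0,0],"roll": 0},
    {"fingers": 0.3,"translation": [0,0,-0.5],"roll": 0},
    {"fingers": 0.3,"translation": [0,0,-3],"roll": 0},
    {"fingers": 0.3,"translation": [0,0,-6],"roll": 0},
    {"fingers": 0.3,"translation": [0,0,-6],"roll": 0},
    {"fingers": 0.3,"translation": [-4,0,-6],"roll": 0},
    {"fingers": -0.7,"translation": [-8,-0.5,-5],"roll": 7},
    {"fingers": -0.7,"translation": [-12,-1,-3],"roll": 14},
    {"fingers": -0.7,"translation": [-16,-1.5,0],"roll": 21},
    {"fingers": -0.7,"translation": [-20,-2,3],"roll": 28},
    {"fingers": -0.7,"translation": [-24,-3,5],"roll": 35},
    {"fingers": -0.7,"translation": [-28,-3.5,7],"roll": 42},
    {"fingers": -0.7,"translation": [-32,-4,9],"roll": 49},
    {"fingers": -0.7,"translation": [-36,-4.5,10],"roll": 56},
    {"fingers": -0.7,"translation": [-40,-4.5,11],"roll": 63},
    {"fingers": -0.7,"translation": [-40.5,-4.6,12],"roll": 70},
    {"fingers": -0.7,"translation": [-40.5,-4.6,12],"roll": 77},
    {"fingers": -0.7,"translation": [-40.5,-4.6,12],"roll": 84}
  ]
}}

```text
clock: 7.47
eef_pos: [0.4325, -0.0665, 0.2004]
tool_rot: [0.999, 0.047, -0.001, -0.0]
ft_force: [-0.8, 0.3, 1.6]
grip_width: 0.0726
```

```bash
python3 - <<'E'
from h import *
st(); shot('top','top2'); crop('top2',100,180,500,400,2,'c4')
E
```

```text
t 7.47 p [ 0.4325 -0.0665  0.2004] yaw 5.42 F [-0.8  0.3  1.6] w 0.0726 j [-0.15  0.15 -0.23  1.19 -0.    1.32]
```

View pics/c4.png

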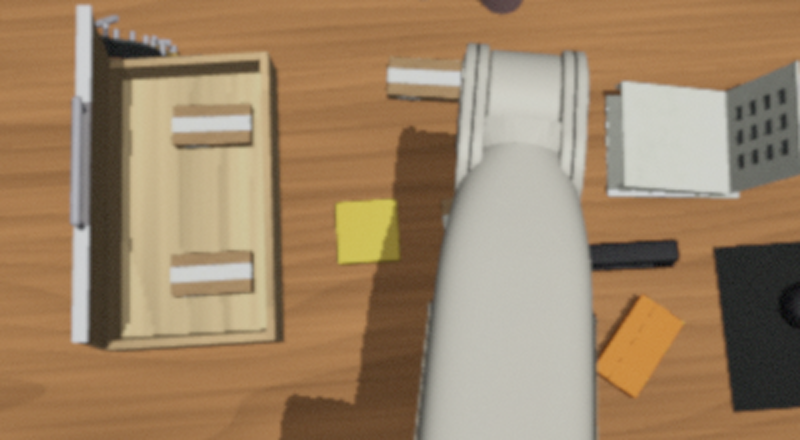

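The board stands. Two cartons are in the box, at about (211,125) and (211,274) in the crop. Next I'll size them and take a wrist view of big_desk.

```bash
python3 - <<'E'
from h import *
def box(n,c,z):
    P=np.array([ray('top2',100+u/2,180+v/2,z)[:2] for u,v in c]); m=P.mean(0); d=(P[1]+P[2]-P[0]-P[3])/2; e=(P[2]+P[3]-P[0]-P[1])/2
    print(n,z,'centre',m.round(4),'len',np.linalg.norm(d).round(4),np.linalg.norm(e).round(4),'ang',np.degrees(np.arctan2(d[1],d[0])).round(1))
for z in(.052,.060):
    box('A',[(173,104),(251,102),(252,146),(173,146)],z); box('B',[(171,255),(252,252),(252,294),(171,298)],z)
shot('wrist','w2'); 
E
```

```text
A 0.052 centre [0.569 0.268] len 0.0968 0.0544 ang -93.2
B 0.052 centre [0.3847 0.2733] len 0.0968 0.0506 ang -91.5
A 0.06 centre [0.567  0.2665] len 0.0962 0.0541 ang -93.2
B 0.06 centre [0.3838 0.2718] len 0.0963 0.0503 ang -91.5
```

View pics/w2.png

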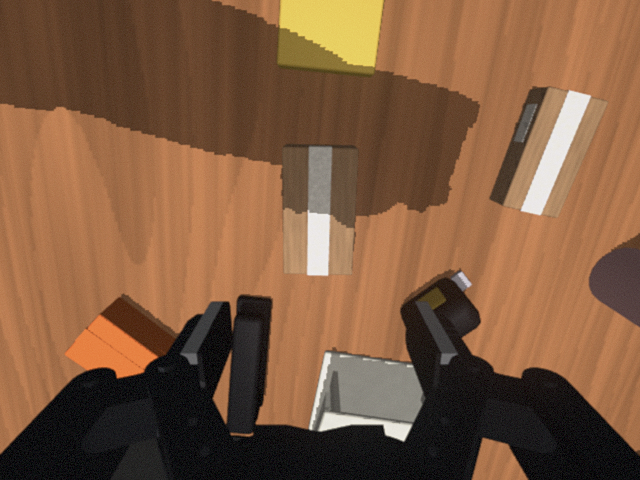

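```bash
python3 - <<'E'
from h import *
P=np.array([ray('w2',u,v,.036)[:2] for u,v in [(283,147),(357,147),(352,276),(285,275)]]);print(P.round(4),P.mean(0)); e=P[3]+P[2]-P[0]-P[1];print(np.degrees(np.arctan2(e[1],e[0])),np.linalg.norm(P[0]-P[3]),np.linalg.norm(P[0]-P[1]))
P=np.array([ray('w2',u,v,.028)[:2] for u,v in [(543,87),(606,101),(554,218),(492,205)]]);print('small',P.mean(0),np.linalg.norm(P[0]-P[3]),np.linalg.norm(P[0]-P[1]))
E
```

```text
[[ 0.4005 -0.0109]
 [ 0.4578 -0.0057]
 [ 0.467  -0.1147]
 [ 0.4089 -0.1191]] [ 0.43357206 -0.06260416]
-85.37537653709911 0.10847623073058037 0.05753943848932026
small [0.61206195 0.00103964] 0.09515186302152379 0.05123665455673777
```

Emit:
{"name": "play_rows", "arguments": {
  "motion": [
    {"fingers": -0.75,"translation": [0,-0.4,3],"roll": 2},
    {"fingers": -0.75,"translation": [0,-0.4,7],"roll": 2},
    {"fingers": -0.75,"translation": [0,-0.4,11],"roll": 2},
    {"fingers": -0.75,"translation": [0,-0.4,14],"roll": 2},
    {"fingers": -0.75,"translation": [0,-0.4,17],"roll": 2},
    {"fingers": -0.75,"translation": [0,-0.4,18.2],"roll": 2},
    {"fingers": -0.75,"translation": [0,-0.4,18.2],"roll": 2},
    {"fingers": 1,"translation": [0,-0.4,18.2],"roll": 2},
    {"fingers": 1,"translation": [0,-0.4,18.2],"roll": 2},
    {"fingers": 1,"translation": [0,-0.4,18.2],"roll": 2},
    {"fingers": 1,"translation": [0,-0.4,18.2],"roll": 2},
    {"fingers": 1,"translation": [0,-0.4,18.2],"roll": 2},
    {"fingers": 1,"translation": [0,-0.4,18.2],"roll": 2},
    {"fingers": 1,"translation": [0,-0.4,15],"roll": 2},
    {"fingers": 1,"translation": [0,-0.4,11],"roll": 2},
    {"fingers": 1,"translation": [0,-0.4,7],"roll": 2},
    {"fingers": 1,"translation": [0,-0.4,3],"roll": 2},
    {"fingers": 1,"translation": [0,-0.4,0],"roll": 2},
    {"fingers": 1,"translation": [0,-0.4,0],"roll": 2}
  ]
}}

```text
clock: 9.15
eef_pos: [0.4375, -0.0608, 0.2087]
tool_rot: [0.999, 0.036, 0.007, 0.001]
ft_force: [0.5, 0.6, -2.5]
grip_width: 0.0589
```

```bash
python3 - <<'E'
from h import *
st()
# stand frame
ya=np.radians(-94.1); h=np.array([np.cos(ya),np.sin(ya),0]); z=np.array([0,0,1]); t=np.radians(18)
X=h*np.cos(t)-z*np.sin(t); N=h*np.sin(t)+z*np.cos(t); O=np.array([.506,-.3684,.034])
print('X',X.round(3),'N',N.round(3))
for u in(-.054,-.060,-.048): print(u,'bottom centre',(O+X*u).round(4),'mid',(O+X*u+N*.018).round(4))
E
```

```text
t 9.15 p [ 0.4375 -0.0608  0.2087] yaw 4.08 F [ 0.5  0.6 -2.5] w 0.0589 j [-0.14  0.14 -0.22  1.2  -0.    1.36]
X [-0.068 -0.949 -0.309] N [-0.022 -0.308  0.951]
-0.054 bottom centre [ 0.5097 -0.3172  0.0507] mid [ 0.5093 -0.3227  0.0678]
-0.06 bottom centre [ 0.5101 -0.3115  0.0525] mid [ 0.5097 -0.317   0.0697]
-0.048 bottom centre [ 0.5093 -0.3229  0.0488] mid [ 0.5089 -0.3284  0.066 ]
```

Emit:
{"name": "play_rows", "arguments": {
  "motion": [
    {"fingers": 1,"translation": [1,4,0],"roll": 2},
    {"fingers": 1,"translation": [2,8,0],"roll": 4},
    {"fingers": 1,"translation": [3,12,0],"roll": 6},
    {"fingers": 1,"translation": [3.5,16,0],"roll": 8},
    {"fingers": 1,"translation": [4.5,20,0],"roll": 8},
    {"fingers": 1,"translation": [5.4,24,0],"roll": 8},
    {"fingers": 1,"translation": [5.4,25.8,1],"roll": 8},
    {"fingers": 1,"translation": [5.4,25.8,4],"roll": 8},
    {"fingers": 1,"translation": [5.4,25.8,7],"roll": 8},
    {"fingers": 1,"translation": [5.4,25.8,9],"roll": 8},
    {"fingers": 1,"translation": [5.4,25.8,10],"roll": 8},
    {"fingers": 1,"translation": [5.4,25.8,10],"roll": 8},
    {"fingers": 1,"translation": [5.4,25.8,10],"roll": 8},
    {"fingers": 1,"translation": [5.4,25.8,10],"roll": 8}
  ]
}}

```text
clock: 10.32
eef_pos: [0.5067, -0.3142, 0.1032]
tool_rot: [0.999, -0.034, 0.001, 0.001]
ft_force: [0.3, 0.4, -2.5]
grip_width: 0.0586
```

```bash
python3 - <<'E'
from h import *
st(); shot('scene','s3'); crop('s3',60,120,330,330,2.6,'c5')
E
```

```text
t 10.32 p [ 0.5067 -0.3142  0.1032] yaw -3.91 F [ 0.3  0.4 -2.5] w 0.0586 j [-0.56  0.52  0.04  1.08  0.    1.08]
```

View pics/c5.png

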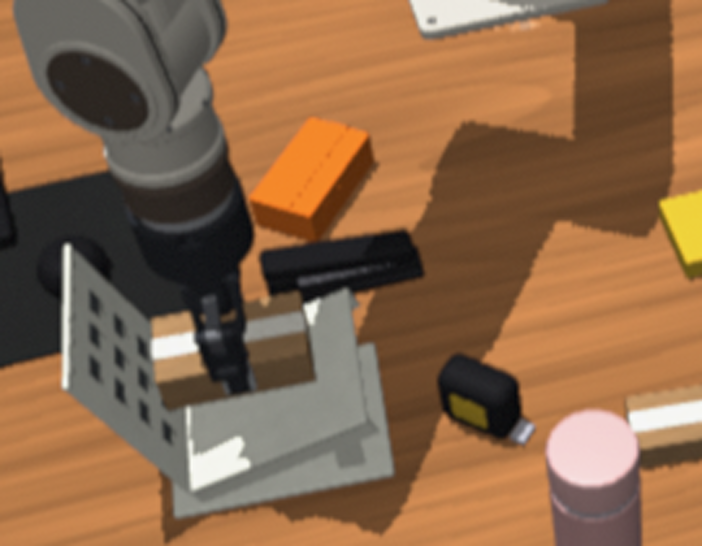

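Emit:
{"name": "play_rows", "arguments": {
  "motion": [
    {"fingers": 1,"translation": [0.3,0,0.6],"roll": 0},
    {"fingers": 1,"translation": [0.3,0,1.2],"roll": 0},
    {"fingers": 1,"translation": [0.3,0,1.6],"roll": 0},
    {"fingers": 1,"translation": [0.3,0,2.0],"roll": 0},
    {"fingers": 1,"translation": [0.3,0,2.3],"roll": 0},
    {"fingers": 1,"translation": [0.3,0,2.5],"roll": 0},
    {"fingers": 1,"translation": [0.3,0,2.5],"roll": 0},
    {"fingers": 1,"translation": [0.3,0,2.5],"roll": 0}
  ]
}}

```text
clock: 11.03
eef_pos: [0.5096, -0.3177, 0.0801]
tool_rot: [0.999, -0.035, 0.002, 0.004]
ft_force: [-4.7, -7.5, 9.6]
grip_width: 0.059
```

```bash
python3 - <<'E'
from h import *
st()
E
```

```text
t 11.03 p [ 0.5096 -0.3177  0.0801] yaw -4.03 F [-4.7 -7.5  9.6] w 0.059 j [-0.56  0.55  0.01  1.03 -0.    1.09]
```

Emit:
{"name": "play_rows", "arguments": {
  "motion": [
    {"fingers": 1,"translation": [0,0,0.3],"roll": 0},
    {"fingers": 1,"translation": [0,0,0.6],"roll": 0},
    {"fingers": 1,"translation": [0,0,0.8],"roll": 0},
    {"fingers": 1,"translation": [0,0,0.8],"roll": 0},
    {"fingers": 1,"translation": [0,0.3,0.9],"roll": 0},
    {"fingers": 1,"translation": [0,0.6,1.0],"roll": 0},
    {"fingers": 1,"translation": [0,0.8,1.05],"roll": 0},
    {"fingers": 1,"translation": [0,0.8,1.05],"roll": 0},
    {"fingers": 1,"translation": [0,0.8,1.05],"roll": 0}
  ]
}}

```text
clock: 11.78
eef_pos: [0.5097, -0.3212, 0.0696]
tool_rot: [0.999, -0.034, 0.003, -0.001]
ft_force: [-2.2, 3.7, 14.6]
grip_width: 0.0591
```

```bash
python3 - <<'E'
from h import *
st()
shot('scene','s4'); crop('s4',60,170,260,330,3.5,'c6')
E
```

```text
t 11.78 p [ 0.5097 -0.3212  0.0696] yaw -3.93 F [-2.2  3.7 14.6] w 0.0591 j [-0.56  0.56  0.01  1.02  0.    1.08]
```

View pics/c6.png

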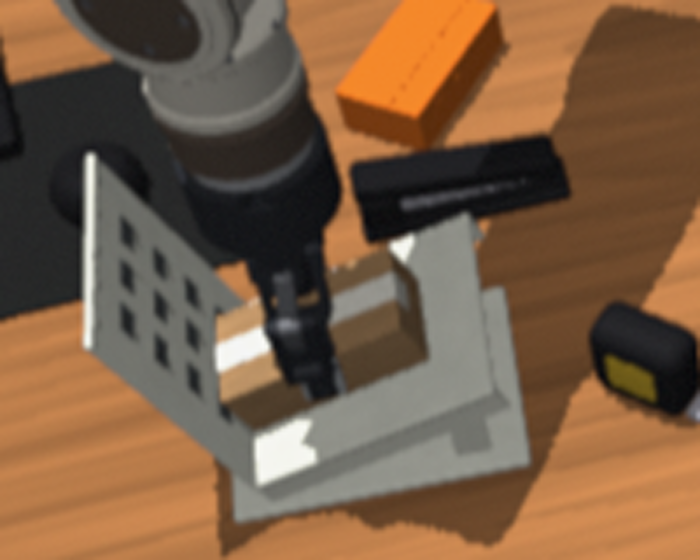

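Emit:
{"name": "play_rows", "arguments": {
  "motion": [
    {"fingers": 1,"translation": [0,0.3,0.05],"roll": 0},
    {"fingers": 1,"translation": [0,0.6,0.1],"roll": 0},
    {"fingers": 1,"translation": [0,0.9,0.15],"roll": 0},
    {"fingers": 1,"translation": [0,0.9,0.15],"roll": 0},
    {"fingers": 1,"translation": [0,0.9,0.15],"roll": 0}
  ]
}}

```text
clock: 12.25
eef_pos: [0.5097, -0.3213, 0.0695]
tool_rot: [0.999, -0.033, 0.003, -0.009]
ft_force: [-1.0, 30.7, 29.7]
grip_width: 0.0588
```

```bash
python3 - <<'E'
from h import *
st()
E
```

```text
t 12.25 p [ 0.5097 -0.3213  0.0695] yaw -3.74 F [-1.  30.7 29.7] w 0.0588 j [-0.57  0.57  0.02  1.03  0.02  1.06]
```

Emit:
{"name": "play_rows", "arguments": {
  "motion": [
    {"fingers": 1,"translation": [0,-0.5,-0.2],"roll": 0},
    {"fingers": 1,"translation": [0,-0.8,-0.3],"roll": 0},
    {"fingers": 1,"translation": [0,-0.8,-0.3],"roll": 0},
    {"fingers": 0.2,"translation": [0,-0.8,-0.3],"roll": 0},
    {"fingers": -0.7,"translation": [0,-0.8,-0.3],"roll": 0},
    {"fingers": -0.7,"translation": [0,-0.8,-0.3],"roll": 0},
    {"fingers": -0.7,"translation": [0,-0.8,-0.3],"roll": 0},
    {"fingers": -0.7,"translation": [0,-0.8,-3],"roll": 0},
    {"fingers": -0.7,"translation": [0,-0.8,-6],"roll": 0},
    {"fingers": -0.7,"translation": [0,-0.8,-10],"roll": 0},
    {"fingers": -0.7,"translation": [0,-0.8,-14],"roll": 0},
    {"fingers": -0.7,"translation": [0,-0.8,-17],"roll": 0},
    {"fingers": -0.7,"translation": [0,-0.8,-17],"roll": 0}
  ]
}}

```text
clock: 13.33
eef_pos: [0.5109, -0.3255, 0.2426]
tool_rot: [0.999, -0.035, 0.006, 0.004]
ft_force: [0.5, -0.5, 0.4]
grip_width: 0.0727
```

Emit:
{"name": "play_rows", "arguments": {
  "motion": [
    {"fingers": -0.5,"translation": [0,-4,0],"roll": 0},
    {"fingers": -0.5,"translation": [0,-8,0],"roll": 0},
    {"fingers": -0.5,"translation": [0,-12,0],"roll": 0},
    {"fingers": -0.5,"translation": [0.2,-16,0],"roll": 0},
    {"fingers": -0.5,"translation": [0.5,-20,0],"roll": -2},
    {"fingers": -0.5,"translation": [0.8,-24,0],"roll": -2},
    {"fingers": -0.5,"translation": [0.8,-28,0],"roll": -2},
    {"fingers": -0.5,"translation": [1,-32,0],"roll": -2},
    {"fingers": -0.5,"translation": [1.2,-36,0],"roll": -2},
    {"fingers": -0.5,"translation": [1.4,-40,0],"roll": -2},
    {"fingers": -0.5,"translation": [1.6,-44,0],"roll": -2},
    {"fingers": -0.5,"translation": [1.7,-48,0],"roll": -2},
    {"fingers": -0.5,"translation": [1.7,-52,0],"roll": -2},
    {"fingers": -0.5,"translation": [1.8,-56,0],"roll": -2},
    {"fingers": -0.5,"translation": [1.8,-58.4,0],"roll": -2},
    {"fingers": -0.5,"translation": [1.8,-58.4,0],"roll": -2},
    {"fingers": -0.5,"translation": [1.8,-58.4,0],"roll": -2},
    {"fingers": -0.5,"translation": [1.8,-58.4,0],"roll": -2},
    {"fingers": -0.5,"translation": [1.8,-58.4,0],"roll": -2}
  ]
}}

```text
clock: 14.92
eef_pos: [0.5661, 0.2568, 0.2344]
tool_rot: [1.0, -0.018, -0.0, 0.0]
ft_force: [0.7, -0.1, -0.3]
grip_width: 0.0643
```

```bash
python3 - <<'E'
from h import *
st(); shot('wrist','w3'); shot('scene','s5')
a=cv2.imread('pics/w3.png'); b=cv2.imread('pics/s5.png')[170:330,60:260]
a=cv2.resize(a,(480,360)); b=cv2.resize(b,(450,360)); c=np.hstack([a,b]); cv2.imwrite('pics/c7.png',cv2.resize(c,None,fx=800/930,fy=800/930))
E
```

```text
t 14.92 p [0.5661 0.2568 0.2344] yaw -2.04 F [ 0.7 -0.1 -0.3] w 0.0643 j [ 0.43  0.49  0.35  1.42 -0.    2.03]
```

View pics/c7.png

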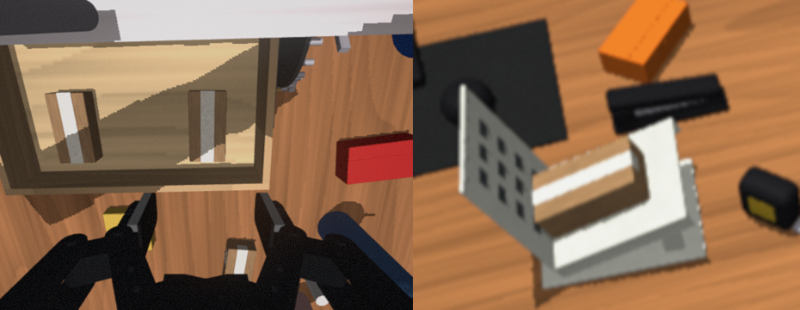

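The big carton lies flat against the backstop, in the middle of the shelf. Carton A shows in the wrist view at about (208,126) in this picture.

```bash
python3 - <<'E'
from h import *
k=640/413
for n,c in(('A',[(190,90),(226,90),(225,161),(190,161)]),('B',[(46,93),(85,91),(95,161),(60,163)])):
    P=np.array([ray('w3',u*k,v*k,.052)[:2] for u,v in c]); e=P[3]+P[2]-P[0]-P[1]; print(n,P.mean(0).round(4),np.degrees(np.arctan2(e[1],e[0])).round(1),np.linalg.norm(e)/2,np.linalg.norm(P[0]-P[1]))
E
```

```text
A [0.57   0.2709] -92.3 0.09590186426831679 0.04566282770953137
B [0.3885 0.2755] -92.6 0.0949677517896023 0.05015222961151733
```

```bash
python3 - <<'E'
from h import *
T=np.load('pics/w3.npz')['T']; print(-T[:3,:3].T@T[:3,3], T[2,:3])
E
```

```text
[0.56975148 0.33716362 0.36261844] [-0.01216636 -0.31420485 -0.94927725]
```

Emit:
{"name": "play_rows", "arguments": {
  "motion": [
    {"fingers": -0.6,"translation": [0.3,-1.3,0],"roll": -7},
    {"fingers": -0.6,"translation": [0.3,-1.3,0],"roll": -14},
    {"fingers": -0.6,"translation": [0.3,-1.3,0],"roll": -21},
    {"fingers": -0.6,"translation": [0.3,-1.3,0],"roll": -28},
    {"fingers": -0.6,"translation": [0.3,-1.3,0],"roll": -35},
    {"fingers": -0.6,"translation": [0.3,-1.3,0],"roll": -42},
    {"fingers": -0.6,"translation": [0.3,-1.3,0],"roll": -49},
    {"fingers": -0.6,"translation": [0.3,-1.3,0],"roll": -56},
    {"fingers": -0.6,"translation": [0.3,-1.3,0],"roll": -63},
    {"fingers": -0.6,"translation": [0.3,-1.3,0],"roll": -70},
    {"fingers": -0.6,"translation": [0.3,-1.3,0],"roll": -77},
    {"fingers": -0.6,"translation": [0.3,-1.3,0],"roll": -84},
    {"fingers": -0.6,"translation": [0.3,-1.3,0],"roll": -91},
    {"fingers": -0.6,"translation": [0.3,-1.3,0],"roll": -98},
    {"fingers": -0.6,"translation": [0.3,-1.3,0],"roll": -105},
    {"fingers": -0.6,"translation": [0.3,-1.3,0],"roll": -112},
    {"fingers": -0.6,"translation": [0.3,-1.3,0],"roll": -119},
    {"fingers": -0.6,"translation": [0.3,-1.3,0],"roll": -126},
    {"fingers": -0.6,"translation": [0.3,-1.3,0],"roll": -133},
    {"fingers": -0.6,"translation": [0.3,-1.3,0],"roll": -140}
  ]
}}

```text
clock: 16.68
eef_pos: [0.5698, 0.27, 0.2351]
tool_rot: [0.356, 0.935, 0.0, 0.0]
ft_force: [-0.1, 0.6, -0.6]
grip_width: 0.0682
```

Emit:
{"name": "play_rows", "arguments": {
  "motion": [
    {"fingers": -0.6,"translation": [0,0,1],"roll": -7},
    {"fingers": -0.6,"translation": [0,0,3],"roll": -14},
    {"fingers": -0.6,"translation": [0,0,5],"roll": -21},
    {"fingers": -0.6,"translation": [0,0,7],"roll": -28},
    {"fingers": -0.6,"translation": [0,0,9],"roll": -35},
    {"fingers": -0.6,"translation": [0,0,10],"roll": -40},
    {"fingers": -0.6,"translation": [0,0,10],"roll": -40},
    {"fingers": -0.6,"translation": [0,0,10],"roll": -40},
    {"fingers": -0.6,"translation": [0,0,10],"roll": -40}
  ]
}}

```text
clock: 17.43
eef_pos: [0.5703, 0.2709, 0.136]
tool_rot: [0.018, 1.0, 0.0, 0.001]
ft_force: [0.8, 0.4, 1.2]
grip_width: 0.0684
```

```bash
python3 - <<'E'
from h import *
st(); shot('wrist','w4')
for u in (-.048,.048):
  for v in(-.025,.025): 
    a=np.radians(-92.4); P=(.5695+u*np.cos(a)-v*np.sin(a),.2695+u*np.sin(a)+v*np.cos(a),.052); print(proj('w4',P).round(0))
E
```

```text
t 17.43 p [0.5703 0.2709 0.136 ] yaw 177.9 F [0.8 0.4 1.2] w 0.0684 j [ 0.44  0.56  0.2   1.21 -0.   -1.09]
[359. 320.]
[283. 320.]
[365. 174.]
[278. 173.]
```

View pics/w4.png

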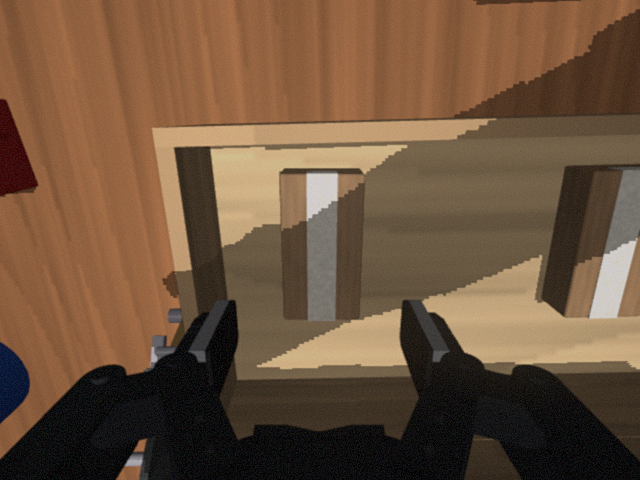

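Emit:
{"name": "play_rows", "arguments": {
  "motion": [
    {"fingers": -0.6,"translation": [0,0,3],"roll": 0},
    {"fingers": -0.6,"translation": [0,0,6],"roll": 0},
    {"fingers": -0.6,"translation": [0,0,8.5],"roll": 0},
    {"fingers": -0.6,"translation": [0,0,9.5],"roll": 0},
    {"fingers": -0.6,"translation": [0,0,9.5],"roll": 0},
    {"fingers": 0.5,"translation": [0,0,9.5],"roll": 0},
    {"fingers": 1,"translation": [0,0,9.5],"roll": 0},
    {"fingers": 1,"translation": [0,0,9.5],"roll": 0},
    {"fingers": 1,"translation": [0,0,9.5],"roll": 0},
    {"fingers": 1,"translation": [0,0,9.5],"roll": 0},
    {"fingers": 1,"translation": [0,0,9.5],"roll": 0},
    {"fingers": 1,"translation": [0,0,7],"roll": 0},
    {"fingers": 1,"translation": [0,0,4],"roll": 0},
    {"fingers": 1,"translation": [0,0,0],"roll": 0},
    {"fingers": 1,"translation": [0,0,-4],"roll": 0},
    {"fingers": 1,"translation": [0,0,-7],"roll": 0},
    {"fingers": 1,"translation": [0,0,-10],"roll": 0},
    {"fingers": 1,"translation": [0,0,-10],"roll": 0}
  ]
}}

```text
clock: 18.98
eef_pos: [0.5722, 0.2727, 0.2428]
tool_rot: [0.017, 1.0, 0.003, 0.006]
ft_force: [0.5, 0.5, 0.0]
grip_width: 0.0488
```

```bash
python3 - <<'E'
from h import *
st()
ya=np.radians(-94.0); h=np.array([np.cos(ya),np.sin(ya),0]); z=np.array([0,0,1]); t=np.radians(18)
X=h*np.cos(t)-z*np.sin(t); N=h*np.sin(t)+z*np.cos(t); O=np.array([.5062,-.367,.034])
for k in range(3):
  n=.036+.028*k+.014
  for u in(-.048,-.054): print(k,u,'mid',(O+X*u+N*n).round(4))
E
```

```text
t 18.98 p [0.5722 0.2727 0.2428] yaw 178.07 F [0.5 0.5 0. ] w 0.0488 j [ 0.44  0.51  0.39  1.44 -0.   -1.09]
0 -0.048 mid [ 0.5083 -0.3369  0.0964]
0 -0.054 mid [ 0.5087 -0.3312  0.0982]
1 -0.048 mid [ 0.5077 -0.3455  0.123 ]
1 -0.054 mid [ 0.5081 -0.3398  0.1249]
2 -0.048 mid [ 0.5071 -0.3541  0.1496]
2 -0.054 mid [ 0.5075 -0.3484  0.1515]
```

Emit:
{"name": "play_rows", "arguments": {
  "motion": [
    {"fingers": 1,"translation": [0.2,-4,0],"roll": 0},
    {"fingers": 1,"translation": [0.5,-8,0],"roll": 0},
    {"fingers": 1,"translation": [0.8,-12,0],"roll": 0},
    {"fingers": 1,"translation": [1.1,-16,0],"roll": 0},
    {"fingers": 1,"translation": [1.4,-20,0],"roll": 0},
    {"fingers": 1,"translation": [1.7,-24,0],"roll": 0},
    {"fingers": 1,"translation": [2,-28,0],"roll": 0},
    {"fingers": 1,"translation": [2.3,-32,0],"roll": 0},
    {"fingers": 1,"translation": [2.6,-36,0],"roll": 1},
    {"fingers": 1,"translation": [2.9,-40,0],"roll": 2},
    {"fingers": 1,"translation": [3.2,-44,0],"roll": 2},
    {"fingers": 1,"translation": [3.5,-48,0],"roll": 2},
    {"fingers": 1,"translation": [3.8,-52,0],"roll": 2},
    {"fingers": 1,"translation": [4,-56,0],"roll": 2},
    {"fingers": 1,"translation": [4.3,-60,0],"roll": 2},
    {"fingers": 1,"translation": [4.3,-60,0],"roll": 2},
    {"fingers": 1,"translation": [4.3,-60,3],"roll": 2},
    {"fingers": 1,"translation": [4.3,-60,6],"roll": 2},
    {"fingers": 1,"translation": [4.3,-60,9],"roll": 2},
    {"fingers": 1,"translation": [4.3,-60,10],"roll": 2}
  ]
}}

```text
clock: 20.65
eef_pos: [0.5029, -0.3248, 0.1287]
tool_rot: [0.035, 0.999, 0.003, -0.004]
ft_force: [-1.8, 0.6, -2.7]
grip_width: 0.0486
```

Emit:
{"name": "play_rows", "arguments": {
  "motion": [
    {"fingers": 1,"translation": [0,0,0],"roll": 0},
    {"fingers": 1,"translation": [0,0,0],"roll": 0},
    {"fingers": 1,"translation": [0,0,0],"roll": 0}
  ]
}}

```text
clock: 20.9
eef_pos: [0.5075, -0.3274, 0.1366]
tool_rot: [0.034, 0.999, -0.001, 0.001]
ft_force: [0.6, -0.7, -1.5]
grip_width: 0.0486
```

```bash
python3 - <<'E'
from h import *
st()
E
```

```text
t 20.9 p [ 0.5075 -0.3274  0.1366] yaw 176.09 F [ 0.6 -0.7 -1.5] w 0.0486 j [-0.57  0.51  0.11  1.17 -0.   -2.08]
```

Emit:
{"name": "play_rows", "arguments": {
  "motion": [
    {"fingers": 1,"translation": [-0.1,0,0.8],"roll": 0},
    {"fingers": 1,"translation": [-0.1,0,1.5],"roll": 0},
    {"fingers": 1,"translation": [-0.1,0,2.0],"roll": 0},
    {"fingers": 1,"translation": [-0.1,0,2.4],"roll": 0},
    {"fingers": 1,"translation": [-0.1,0,2.8],"roll": 0},
    {"fingers": 1,"translation": [-0.1,0,3.1],"roll": 0},
    {"fingers": 1,"translation": [-0.1,0,3.4],"roll": 0},
    {"fingers": 1,"translation": [-0.1,0,3.4],"roll": 0},
    {"fingers": 1,"translation": [-0.1,0,3.4],"roll": 0}
  ]
}}

```text
clock: 21.65
eef_pos: [0.5081, -0.3314, 0.1043]
tool_rot: [0.035, 0.999, -0.005, 0.002]
ft_force: [-4.0, -7.3, 9.5]
grip_width: 0.0489
```

```bash
python3 - <<'E'
from h import *
st()
E
```

```text
t 21.65 p [ 0.5081 -0.3314  0.1043] yaw 175.94 F [-4.  -7.3  9.5] w 0.0489 j [-0.58  0.53  0.06  1.09 -0.01 -2.08]
```

Emit:
{"name": "play_rows", "arguments": {
  "motion": [
    {"fingers": 1,"translation": [0,0,0.3],"roll": 0},
    {"fingers": 1,"translation": [0,-0.3,0.45],"roll": 0},
    {"fingers": 1,"translation": [0,-0.6,0.55],"roll": 0},
    {"fingers": 1,"translation": [0,-0.9,0.65],"roll": 0},
    {"fingers": 1,"translation": [0,-1.2,0.7],"roll": 0},
    {"fingers": 1,"translation": [0,-1.4,0.7],"roll": 0},
    {"fingers": 1,"translation": [0,-1.4,0.7],"roll": 0},
    {"fingers": 1,"translation": [0,-1.4,0.7],"roll": 0}
  ]
}}

```text
clock: 22.32
eef_pos: [0.5091, -0.3366, 0.0993]
tool_rot: [0.033, 0.999, 0.003, 0.004]
ft_force: [-2.2, 17.3, 24.6]
grip_width: 0.0486
```

```bash
python3 - <<'E'
from h import *
st()
E
```

```text
t 22.32 p [ 0.5091 -0.3366  0.0993] yaw 176.2 F [-2.2 17.3 24.6] w 0.0486 j [-0.59  0.55  0.07  1.09  0.01 -2.09]
```

Emit:
{"name": "play_rows", "arguments": {
  "motion": [
    {"fingers": 1,"translation": [0,0.5,-0.3],"roll": 0},
    {"fingers": 1,"translation": [0,0.8,-0.4],"roll": 0},
    {"fingers": 1,"translation": [0,0.8,-0.4],"roll": 0},
    {"fingers": 0.4,"translation": [0,0.8,-0.4],"roll": 0},
    {"fingers": -0.5,"translation": [0,0.8,-0.4],"roll": 0},
    {"fingers": -0.5,"translation": [0,0.8,-0.4],"roll": 0},
    {"fingers": -0.5,"translation": [0,0.8,-0.4],"roll": 0},
    {"fingers": -0.5,"translation": [0,0.8,-3],"roll": 0},
    {"fingers": -0.5,"translation": [0,0.8,-6],"roll": 0},
    {"fingers": -0.5,"translation": [0,0.8,-10],"roll": 0},
    {"fingers": -0.5,"translation": [0,0.8,-14],"roll": 0},
    {"fingers": -0.5,"translation": [0,0.8,-15.5],"roll": 0},
    {"fingers": -0.5,"translation": [0,0.8,-15.5],"roll": 0},
    {"fingers": -0.5,"translation": [0,0.8,-15.5],"roll": 0}
  ]
}}

```text
clock: 23.48
eef_pos: [0.5072, -0.3331, 0.2491]
tool_rot: [0.034, 0.999, -0.0, 0.001]
ft_force: [0.1, -0.1, -0.3]
grip_width: 0.0637
```

Emit:
{"name": "play_rows", "arguments": {
  "motion": [
    {"fingers": -0.6,"translation": [1,3.7,0],"roll": 0},
    {"fingers": -0.6,"translation": [2,7.4,0],"roll": 0},
    {"fingers": -0.6,"translation": [3,11.1,0],"roll": 0},
    {"fingers": -0.6,"translation": [4,14.8,0],"roll": 0},
    {"fingers": -0.6,"translation": [5,18.5,0],"roll": 0},
    {"fingers": -0.6,"translation": [6,22.2,0],"roll": -1},
    {"fingers": -0.6,"translation": [7,25.9,0],"roll": -2},
    {"fingers": -0.6,"translation": [8,29.6,0],"roll": -2},
    {"fingers": -0.6,"translation": [9,33.3,0],"roll": -2},
    {"fingers": -0.6,"translation": [10,37,0],"roll": -2},
    {"fingers": -0.6,"translation": [11,40.7,0],"roll": -2},
    {"fingers": -0.6,"translation": [12,44.4,0],"roll": -2},
    {"fingers": -0.6,"translation": [13,48.1,0],"roll": -2},
    {"fingers": -0.6,"translation": [14,51.8,0],"roll": -2},
    {"fingers": -0.6,"translation": [15,55.5,2],"roll": -2},
    {"fingers": -0.6,"translation": [16.3,60,5],"roll": -2},
    {"fingers": -0.6,"translation": [16.3,60,8],"roll": -2},
    {"fingers": -0.6,"translation": [16.3,60,11],"roll": -2},
    {"fingers": -0.6,"translation": [16.3,60,11],"roll": -2},
    {"fingers": -0.6,"translation": [16.3,60,11],"roll": -2}
  ]
}}

```text
clock: 25.15
eef_pos: [0.3826, 0.2751, 0.1357]
tool_rot: [0.017, 1.0, -0.003, -0.004]
ft_force: [-0.8, 0.3, 0.2]
grip_width: 0.0677
```

```bash
python3 - <<'E'
from h import *
st(); shot('wrist','w5'); shot('scene','s6')
a=cv2.imread('pics/w5.png'); b=cv2.imread('pics/s6.png')[170:330,60:260]
a=cv2.resize(a,(480,360)); b=cv2.resize(b,(450,360)); c=np.hstack([a,b]); cv2.imwrite('pics/c8.png',cv2.resize(c,None,fx=800/930,fy=800/930))
E
```

```text
t 25.15 p [0.3826 0.2751 0.1357] yaw 178.1 F [-0.8  0.3  0.2] w 0.0677 j [ 0.62  0.27 -0.25  1.05 -0.   -0.91]
```

View pics/c8.png

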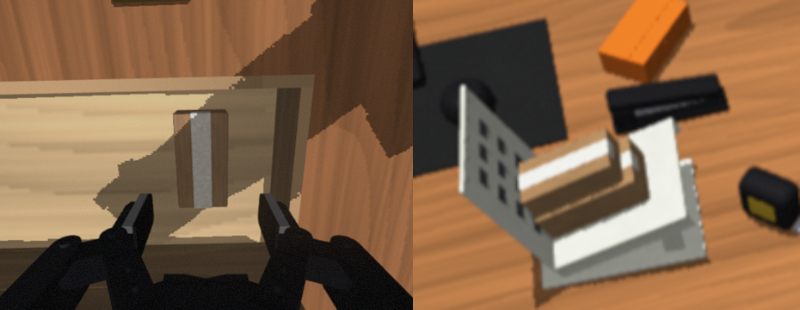

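Two cartons are stacked neatly. B is under the gripper at (201,160) in this picture.

```bash
python3 - <<'E'
from h import *
k=640/413
P=np.array([ray('w5',u*k,v*k,.052)[:2] for u,v in [(173,112),(227,112),(226,207),(178,207)]]); e=P[3]+P[2]-P[0]-P[1]; print(P.mean(0).round(4),np.degrees(np.arctan2(e[1],e[0])).round(1),np.linalg.norm(e)/2,np.linalg.norm(P[0]-P[1]))
st()
E
```

```text
[0.387  0.2731] 88.8 0.09601898344217631 0.048135443818814655
t 25.25 p [0.3858 0.2766 0.1393] yaw 178.02 F [ 0.6  1.2 -0.2] w 0.0683 j [ 0.62  0.27 -0.25  1.05 -0.   -0.91]
```

Emit:
{"name": "play_rows", "arguments": {
  "motion": [
    {"fingers": -0.6,"translation": [-0.1,-0.3,3],"roll": -0.5},
    {"fingers": -0.6,"translation": [-0.1,-0.3,6],"roll": -0.5},
    {"fingers": -0.6,"translation": [-0.1,-0.3,8.5],"roll": -0.5},
    {"fingers": -0.6,"translation": [-0.1,-0.3,9.8],"roll": -0.5},
    {"fingers": -0.6,"translation": [-0.1,-0.3,9.8],"roll": -0.5},
    {"fingers": 0.5,"translation": [-0.1,-0.3,9.8],"roll": -0.5},
    {"fingers": 1,"translation": [-0.1,-0.3,9.8],"roll": -0.5},
    {"fingers": 1,"translation": [-0.1,-0.3,9.8],"roll": -0.5},
    {"fingers": 1,"translation": [-0.1,-0.3,9.8],"roll": -0.5},
    {"fingers": 1,"translation": [-0.1,-0.3,9.8],"roll": -0.5},
    {"fingers": 1,"translation": [-0.1,-0.3,9.8],"roll": -0.5},
    {"fingers": 1,"translation": [-0.1,-0.3,7],"roll": -0.5},
    {"fingers": 1,"translation": [-0.1,-0.3,4],"roll": -0.5},
    {"fingers": 1,"translation": [-0.1,-0.3,0],"roll": -0.5},
    {"fingers": 1,"translation": [-0.1,-0.3,-4],"roll": -0.5},
    {"fingers": 1,"translation": [-0.1,-0.3,-8],"roll": -0.5},
    {"fingers": 1,"translation": [-0.1,-0.3,-11],"roll": -0.5},
    {"fingers": 1,"translation": [-0.1,-0.3,-11],"roll": -0.5},
    {"fingers": 1,"translation": [-0.1,-0.3,-11],"roll": -0.5}
  ]
}}

```text
clock: 26.83
eef_pos: [0.3873, 0.2746, 0.2513]
tool_rot: [0.012, 1.0, 0.002, 0.002]
ft_force: [-0.3, -0.4, -4.0]
grip_width: 0.0489
```

```bash
python3 - <<'E'
from h import *
st()
E
```

```text
t 26.83 p [0.3873 0.2746 0.2513] yaw 178.57 F [-0.3 -0.4 -4. ] w 0.0489 j [ 0.62  0.18 -0.05  1.33  0.   -0.93]
```

Emit:
{"name": "play_rows", "arguments": {
  "motion": [
    {"fingers": 1,"translation": [-0.9,-4,0],"roll": 0},
    {"fingers": 1,"translation": [-1.8,-8,0],"roll": 0},
    {"fingers": 1,"translation": [-2.7,-12,0],"roll": 0},
    {"fingers": 1,"translation": [-3.6,-16,0],"roll": 0},
    {"fingers": 1,"translation": [-4.5,-20,0],"roll": 0},
    {"fingers": 1,"translation": [-5.4,-24,0],"roll": 0},
    {"fingers": 1,"translation": [-6.3,-28,0],"roll": 0},
    {"fingers": 1,"translation": [-7.2,-32,0],"roll": 0},
    {"fingers": 1,"translation": [-8.1,-36,0],"roll": 1},
    {"fingers": 1,"translation": [-9,-40,0],"roll": 2},
    {"fingers": 1,"translation": [-9.9,-44,0],"roll": 2.5},
    {"fingers": 1,"translation": [-10.8,-48,0],"roll": 2.5},
    {"fingers": 1,"translation": [-11.7,-52,0],"roll": 2.5},
    {"fingers": 1,"translation": [-12.6,-56,0],"roll": 2.5},
    {"fingers": 1,"translation": [-13.6,-60,0],"roll": 2.5},
    {"fingers": 1,"translation": [-13.6,-60.7,0],"roll": 2.5},
    {"fingers": 1,"translation": [-13.6,-60.7,3],"roll": 2.5},
    {"fingers": 1,"translation": [-13.6,-60.7,6],"roll": 2.5},
    {"fingers": 1,"translation": [-13.6,-60.7,8],"roll": 2.5},
    {"fingers": 1,"translation": [-13.6,-60.7,8],"roll": 2.5}
  ]
}}

```text
clock: 28.5
eef_pos: [0.5027, -0.3337, 0.1608]
tool_rot: [0.034, 0.999, 0.004, -0.006]
ft_force: [-1.3, -0.1, -2.1]
grip_width: 0.049
```

Emit:
{"name": "play_rows", "arguments": {
  "motion": [
    {"fingers": 1,"translation": [0,0,0],"roll": 0},
    {"fingers": 1,"translation": [0,0,0],"roll": 0},
    {"fingers": 1,"translation": [0,0,0],"roll": 0}
  ]
}}

```text
clock: 28.75
eef_pos: [0.508, -0.3368, 0.1705]
tool_rot: [0.034, 0.999, -0.001, 0.001]
ft_force: [0.6, -0.8, -2.8]
grip_width: 0.049
```

```bash
python3 - <<'E'
from h import *
st()
E
```

```text
t 28.75 p [ 0.508  -0.3368  0.1705] yaw 176.09 F [ 0.6 -0.8 -2.8] w 0.049 j [-0.59  0.49  0.18  1.25  0.   -2.09]
```

Emit:
{"name": "play_rows", "arguments": {
  "motion": [
    {"fingers": 1,"translation": [-0.1,0,1],"roll": 0},
    {"fingers": 1,"translation": [-0.1,0,1.8],"roll": 0},
    {"fingers": 1,"translation": [-0.1,0,2.4],"roll": 0},
    {"fingers": 1,"translation": [-0.1,0,2.8],"roll": 0},
    {"fingers": 1,"translation": [-0.1,0,3.2],"roll": 0},
    {"fingers": 1,"translation": [-0.1,0,3.6],"roll": 0},
    {"fingers": 1,"translation": [-0.1,0,3.9],"roll": 0},
    {"fingers": 1,"translation": [-0.1,0,4.1],"roll": 0},
    {"fingers": 1,"translation": [-0.1,0,4.1],"roll": 0},
    {"fingers": 1,"translation": [-0.1,0,4.1],"roll": 0}
  ]
}}

```text
clock: 29.58
eef_pos: [0.5082, -0.3404, 0.1312]
tool_rot: [0.035, 0.999, -0.004, 0.002]
ft_force: [-4.9, -6.9, 11.1]
grip_width: 0.0488
```

```bash
python3 - <<'E'
from h import *
st()
E
```

```text
t 29.58 p [ 0.5082 -0.3404  0.1312] yaw 175.94 F [-4.9 -6.9 11.1] w 0.0488 j [-0.59  0.52  0.12  1.16 -0.01 -2.09]
```

Same behaviour as before. Slide it back.

Emit:
{"name": "play_rows", "arguments": {
  "motion": [
    {"fingers": 1,"translation": [0,0,0.3],"roll": 0},
    {"fingers": 1,"translation": [0,-0.3,0.45],"roll": 0},
    {"fingers": 1,"translation": [0,-0.6,0.55],"roll": 0},
    {"fingers": 1,"translation": [0,-0.9,0.65],"roll": 0},
    {"fingers": 1,"translation": [0,-1.2,0.7],"roll": 0},
    {"fingers": 1,"translation": [0,-1.4,0.7],"roll": 0},
    {"fingers": 1,"translation": [0,-1.4,0.7],"roll": 0},
    {"fingers": 1,"translation": [0,-1.4,0.7],"roll": 0}
  ]
}}

```text
clock: 30.25
eef_pos: [0.5097, -0.3473, 0.1261]
tool_rot: [0.033, 0.999, 0.002, 0.004]
ft_force: [-1.3, 13.7, 22.5]
grip_width: 0.0489
```

```bash
python3 - <<'E'
from h import *
st()
E
```

```text
t 30.25 p [ 0.5097 -0.3473  0.1261] yaw 176.17 F [-1.3 13.7 22.5] w 0.0489 j [-0.6   0.54  0.13  1.16  0.01 -2.11]
```

Emit:
{"name": "play_rows", "arguments": {
  "motion": [
    {"fingers": 1,"translation": [0,0.5,-0.3],"roll": 0},
    {"fingers": 1,"translation": [0,0.8,-0.4],"roll": 0},
    {"fingers": 1,"translation": [0,0.8,-0.4],"roll": 0},
    {"fingers": 0.4,"translation": [0,0.8,-0.4],"roll": 0},
    {"fingers": -0.5,"translation": [0,0.8,-0.4],"roll": 0},
    {"fingers": -0.5,"translation": [0,0.8,-0.4],"roll": 0},
    {"fingers": -0.5,"translation": [0,0.8,-0.4],"roll": 0},
    {"fingers": -0.5,"translation": [0,0.8,-3],"roll": 0},
    {"fingers": -0.5,"translation": [0,0.8,-6],"roll": 0},
    {"fingers": -0.5,"translation": [0,0.8,-10],"roll": 0},
    {"fingers": -0.5,"translation": [0,0.8,-12],"roll": 0},
    {"fingers": -0.5,"translation": [0,0.8,-12],"roll": 0},
    {"fingers": -0.5,"translation": [0,0.8,-12],"roll": 0}
  ]
}}

```text
clock: 31.33
eef_pos: [0.5083, -0.3427, 0.2417]
tool_rot: [0.034, 0.999, -0.001, 0.001]
ft_force: [-0.5, 0.6, 0.1]
grip_width: 0.064
```

Emit:
{"name": "play_rows", "arguments": {
  "motion": [
    {"fingers": -0.5,"translation": [-0.8,3.6,0],"roll": 0},
    {"fingers": -0.5,"translation": [-1.6,7.2,0],"roll": 0},
    {"fingers": -0.5,"translation": [-2.5,10.8,0],"roll": 0},
    {"fingers": -0.5,"translation": [-3.3,14.4,0],"roll": 0},
    {"fingers": -0.5,"translation": [-4.1,18,0],"roll": 0},
    {"fingers": -0.5,"translation": [-4.9,21.6,0],"roll": 0},
    {"fingers": -0.5,"translation": [-5.7,25,0],"roll": 0},
    {"fingers": -0.5,"translation": [-6.5,28.5,0],"roll": 1},
    {"fingers": -0.5,"translation": [-7.3,32,0],"roll": 2},
    {"fingers": -0.5,"translation": [-8.1,35.4,0],"roll": 2.5},
    {"fingers": -0.5,"translation": [-8.1,35.4,3],"roll": 2.5},
    {"fingers": -0.5,"translation": [-8.1,35.4,6],"roll": 2.5},
    {"fingers": -0.5,"translation": [-8.1,35.4,9],"roll": 2.5},
    {"fingers": -0.5,"translation": [-8.1,35.4,9],"roll": 2.5},
    {"fingers": -0.5,"translation": [-8.1,35.4,9],"roll": 2.5},
    {"fingers": -0.5,"translation": [-8.1,35.4,9],"roll": 2.5}
  ]
}}

```text
clock: 32.67
eef_pos: [0.6128, 0.005, 0.1509]
tool_rot: [0.056, 0.998, -0.0, -0.0]
ft_force: [1.2, 0.6, 0.6]
grip_width: 0.0639
```

```bash
python3 - <<'E'
from h import *
st(); shot('wrist','w6'); shot('scene','s7')
a=cv2.imread('pics/w6.png'); b=cv2.imread('pics/s7.png')[170:330,60:260]
a=cv2.resize(a,(480,360)); b=cv2.resize(b,(450,360)); c=np.hstack([a,b]); cv2.imwrite('pics/c9.png',cv2.resize(c,None,fx=800/930,fy=800/930))
E
```

```text
t 32.67 p [0.6128 0.005  0.1509] yaw 173.56 F [1.2 0.6 0.6] w 0.0639 j [ 0.01  0.52  0.16  1.22  0.   -1.45]
```

View pics/c9.png

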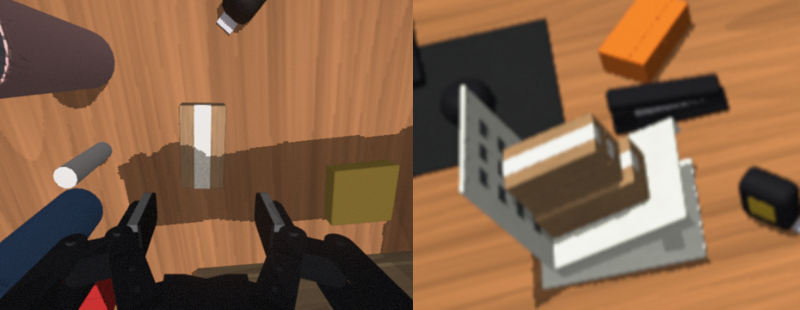

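Three cartons are stacked neatly. small_desk is at (202,146) in this picture.

```bash
python3 - <<'E'
from h import *
k=640/413
P=np.array([ray('w6',u*k,v*k,.028)[:2] for u,v in [(180,104),(225,104),(225,189),(181,188)]]); e=P[3]+P[2]-P[0]-P[1]; print(P.mean(0).round(4),np.degrees(np.arctan2(e[1],e[0])).round(1),np.linalg.norm(e)/2,np.linalg.norm(P[0]-P[1]))
st()
for n,q in(('glue',(105,148)),('flask',(112,65))): print(n,ray('w6',q[0]*k,q[1]*k,0).round(3))
E
```

```text
[0.6162 0.0014] 83.6 0.09764654553523502 0.046992678372680424
t 32.77 p [0.614  0.0049 0.1528] yaw 173.55 F [ 0.1  0.5 -0.1] w 0.0637 j [ 0.01  0.51  0.16  1.22  0.   -1.45]
glue [ 0.737 -0.005  0.   ]
flask [ 0.706 -0.097  0.   ]
```

Emit:
{"name": "play_rows", "arguments": {
  "motion": [
    {"fingers": -0.5,"translation": [-0.1,-0.35,3],"roll": 0},
    {"fingers": -0.5,"translation": [-0.1,-0.35,6],"roll": 0},
    {"fingers": -0.5,"translation": [-0.1,-0.35,9],"roll": 0},
    {"fingers": -0.5,"translation": [-0.1,-0.35,12],"roll": 0},
    {"fingers": -0.5,"translation": [-0.1,-0.35,13.6],"roll": 0},
    {"fingers": -0.5,"translation": [-0.1,-0.35,13.6],"roll": 0},
    {"fingers": 0.5,"translation": [-0.1,-0.35,13.6],"roll": 0},
    {"fingers": 1,"translation": [-0.1,-0.35,13.6],"roll": 0},
    {"fingers": 1,"translation": [-0.1,-0.35,13.6],"roll": 0},
    {"fingers": 1,"translation": [-0.1,-0.35,13.6],"roll": 0},
    {"fingers": 1,"translation": [-0.1,-0.35,13.6],"roll": 0},
    {"fingers": 1,"translation": [-0.1,-0.35,13.6],"roll": 0},
    {"fingers": 1,"translation": [-0.1,-0.35,10],"roll": 0},
    {"fingers": 1,"translation": [-0.1,-0.35,6],"roll": 0},
    {"fingers": 1,"translation": [-0.1,-0.35,2],"roll": 0},
    {"fingers": 1,"translation": [-0.1,-0.35,-2],"roll": 0},
    {"fingers": 1,"translation": [-0.1,-0.35,-6],"roll": 0},
    {"fingers": 1,"translation": [-0.1,-0.35,-10],"roll": 0},
    {"fingers": 1,"translation": [-0.1,-0.35,-10],"roll": 0},
    {"fingers": 1,"translation": [-0.1,-0.35,-10],"roll": 0}
  ]
}}

```text
clock: 34.43
eef_pos: [0.6149, 0.0016, 0.2543]
tool_rot: [0.056, 0.998, 0.0, 0.004]
ft_force: [0.1, -0.4, -1.8]
grip_width: 0.0492
```

```bash
python3 - <<'E'
from h import *
st()
E
```

```text
t 34.43 p [0.6149 0.0016 0.2543] yaw 173.57 F [ 0.1 -0.4 -1.8] w 0.0492 j [ 0.    0.47  0.36  1.45  0.   -1.46]
```

Emit:
{"name": "play_rows", "arguments": {
  "motion": [
    {"fingers": 1,"translation": [0.7,-3.6,0],"roll": 0},
    {"fingers": 1,"translation": [1.4,-7.2,0],"roll": 0},
    {"fingers": 1,"translation": [2,-10.8,0],"roll": 0},
    {"fingers": 1,"translation": [2.7,-14.4,0],"roll": 0},
    {"fingers": 1,"translation": [3.4,-18,0],"roll": 0},
    {"fingers": 1,"translation": [4,-21.6,0],"roll": 0},
    {"fingers": 1,"translation": [4.7,-25,0],"roll": -1},
    {"fingers": 1,"translation": [5.4,-28.5,0],"roll": -2},
    {"fingers": 1,"translation": [6,-32,0],"roll": -2.5},
    {"fingers": 1,"translation": [6.7,-35.7,0],"roll": -2.5},
    {"fingers": 1,"translation": [6.7,-35.7,2],"roll": -2.5},
    {"fingers": 1,"translation": [6.7,-35.7,4.5],"roll": -2.5},
    {"fingers": 1,"translation": [6.7,-35.7,5.8],"roll": -2.5},
    {"fingers": 1,"translation": [6.7,-35.7,5.8],"roll": -2.5},
    {"fingers": 1,"translation": [6.7,-35.7,5.8],"roll": -2.5},
    {"fingers": 1,"translation": [6.7,-35.7,5.8],"roll": -2.5}
  ]
}}

```text
clock: 35.77
eef_pos: [0.5068, -0.3454, 0.1925]
tool_rot: [0.034, 0.999, 0.0, -0.0]
ft_force: [0.9, 0.8, -1.8]
grip_width: 0.0491
```

```bash
python3 - <<'E'
from h import *
st()
E
```

```text
t 35.77 p [ 0.5068 -0.3454  0.1925] yaw 176.09 F [ 0.9  0.8 -1.8] w 0.0491 j [-0.6   0.49  0.23  1.31  0.   -2.1 ]
```

Emit:
{"name": "play_rows", "arguments": {
  "motion": [
    {"fingers": 1,"translation": [-0.1,0,0.8],"roll": 0},
    {"fingers": 1,"translation": [-0.1,0,1.5],"roll": 0},
    {"fingers": 1,"translation": [-0.1,0,2.0],"roll": 0},
    {"fingers": 1,"translation": [-0.1,0,2.4],"roll": 0},
    {"fingers": 1,"translation": [-0.1,0,2.8],"roll": 0},
    {"fingers": 1,"translation": [-0.1,0,3.2],"roll": 0},
    {"fingers": 1,"translation": [-0.1,0,3.5],"roll": 0},
    {"fingers": 1,"translation": [-0.1,0,3.7],"roll": 0},
    {"fingers": 1,"translation": [-0.1,0,3.7],"roll": 0},
    {"fingers": 1,"translation": [-0.1,0,3.7],"roll": 0}
  ]
}}

```text
clock: 36.6
eef_pos: [0.5082, -0.3485, 0.1595]
tool_rot: [0.035, 0.999, -0.003, 0.002]
ft_force: [-4.0, -4.7, 10.8]
grip_width: 0.0491
```

```bash
python3 - <<'E'
from h import *
st()
E
```

```text
t 36.6 p [ 0.5082 -0.3485  0.1595] yaw 176.0 F [-4.  -4.7 10.8] w 0.0491 j [-0.6   0.51  0.18  1.23 -0.   -2.1 ]
```

Emit:
{"name": "play_rows", "arguments": {
  "motion": [
    {"fingers": 1,"translation": [0,0,0.3],"roll": 0},
    {"fingers": 1,"translation": [0,0,0.5],"roll": 0},
    {"fingers": 1,"translation": [0,-0.3,0.6],"roll": 0},
    {"fingers": 1,"translation": [0,-0.6,0.7],"roll": 0},
    {"fingers": 1,"translation": [0,-0.9,0.8],"roll": 0},
    {"fingers": 1,"translation": [0,-1.2,0.85],"roll": 0},
    {"fingers": 1,"translation": [0,-1.4,0.85],"roll": 0},
    {"fingers": 1,"translation": [0,-1.4,0.85],"roll": 0},
    {"fingers": 1,"translation": [0,-1.4,0.85],"roll": 0}
  ]
}}

```text
clock: 37.35
eef_pos: [0.509, -0.3567, 0.1509]
tool_rot: [0.033, 0.999, 0.002, 0.003]
ft_force: [-0.5, 9.4, 13.9]
grip_width: 0.0486
```

```bash
python3 - <<'E'
from h import *
st()
E
```

```text
t 37.35 p [ 0.509  -0.3567  0.1509] yaw 176.17 F [-0.5  9.4 13.9] w 0.0486 j [-0.61  0.53  0.19  1.22  0.01 -2.12]
```

Emit:
{"name": "play_rows", "arguments": {
  "motion": [
    {"fingers": 1,"translation": [0,-0.2,0],"roll": 0},
    {"fingers": 1,"translation": [0,-0.4,0],"roll": 0},
    {"fingers": 1,"translation": [0,-0.4,0],"roll": 0},
    {"fingers": 1,"translation": [0,-0.4,0],"roll": 0}
  ]
}}

```text
clock: 37.68
eef_pos: [0.5089, -0.3568, 0.1509]
tool_rot: [0.032, 0.999, 0.006, 0.003]
ft_force: [0.0, 20.8, 17.2]
grip_width: 0.0485
```

```bash
python3 - <<'E'
from h import *
st()
E
```

```text
t 37.68 p [ 0.5089 -0.3568  0.1509] yaw 176.29 F [ 0.  20.8 17.2] w 0.0485 j [-0.62  0.53  0.19  1.23  0.01 -2.12]
```

Emit:
{"name": "play_rows", "arguments": {
  "motion": [
    {"fingers": 1,"translation": [0,0.6,-0.3],"roll": 0},
    {"fingers": 1,"translation": [0,1,-0.4],"roll": 0},
    {"fingers": 1,"translation": [0,1,-0.4],"roll": 0},
    {"fingers": 0.4,"translation": [0,1,-0.4],"roll": 0},
    {"fingers": -0.5,"translation": [0,1,-0.4],"roll": 0},
    {"fingers": -0.5,"translation": [0,1,-0.4],"roll": 0},
    {"fingers": -0.5,"translation": [0,1,-0.4],"roll": 0},
    {"fingers": -0.5,"translation": [0,1,-3],"roll": 0},
    {"fingers": -0.5,"translation": [0,1,-6],"roll": 0},
    {"fingers": -0.5,"translation": [0,1,-9],"roll": 0},
    {"fingers": -0.5,"translation": [0,1,-9],"roll": 0},
    {"fingers": -0.5,"translation": [0,1,-9],"roll": 0}
  ]
}}

```text
clock: 38.68
eef_pos: [0.5081, -0.3549, 0.2393]
tool_rot: [0.035, 0.999, -0.001, 0.002]
ft_force: [0.5, -0.5, -0.6]
grip_width: 0.0644
```

Emit:
{"name": "play_rows", "arguments": {
  "motion": [
    {"fingers": 0.3,"translation": [0.4,3.9,-1],"roll": 5},
    {"fingers": 0.3,"translation": [0.8,7.7,-2],"roll": 10},
    {"fingers": 0.3,"translation": [1.3,11.6,-3],"roll": 15},
    {"fingers": 0.3,"translation": [1.7,15.4,-4],"roll": 20},
    {"fingers": 0.3,"translation": [2.1,19.3,-5],"roll": 25},
    {"fingers": 0.3,"translation": [2.6,23,-6],"roll": 30},
    {"fingers": 0.3,"translation": [3,27,-7],"roll": 35},
    {"fingers": 0.3,"translation": [3.4,31,-8],"roll": 40},
    {"fingers": 0.3,"translation": [3.9,34.7,-10],"roll": 45},
    {"fingers": 0.3,"translation": [4.3,38.5,-12],"roll": 50},
    {"fingers": 0.3,"translation": [4.7,42.4,-14],"roll": 56},
    {"fingers": 0.3,"translation": [5.1,46.2,-14.5],"roll": 62},
    {"fingers": 0.3,"translation": [5.6,50,-14.5],"roll": 68},
    {"fingers": 0.3,"translation": [6,54,-14.5],"roll": 74},
    {"fingers": 0.3,"translation": [6.4,58,-14.5],"roll": 80},
    {"fingers": 0.3,"translation": [6.9,60,-14.5],"roll": 86},
    {"fingers": 0.3,"translation": [6.9,60,-14.5],"roll": 86},
    {"fingers": 0.3,"translation": [6.9,60,-14.5],"roll": 86},
    {"fingers": 0.3,"translation": [6.9,60,-14.5],"roll": 86}
  ]
}}

```text
clock: 40.27
eef_pos: [0.4794, 0.2488, 0.381]
tool_rot: [0.706, 0.708, -0.001, -0.0]
ft_force: [1.0, -0.4, 0.4]
grip_width: 0.03
```

```bash
python3 - <<'E'
from h import *
st(); shot('wrist','w7'); shot('scene','s8')
a=cv2.imread('pics/w7.png'); b=cv2.imread('pics/s8.png')
a=cv2.resize(a,(400,300)); s=cv2.resize(b[170:330,60:260],(400,320)); l=cv2.resize(b[0:300,330:570],(400,500))[:500]
c=np.zeros((620,800,3),np.uint8); c[:300,:400]=a; c[300:620,:400]=s; c[:500,400:]=l; cv2.imwrite('pics/c10.png',c[:600])
for z in (.326,.331): print(ray('w7',320,240,z))
E
```

```text
t 40.27 p [0.4794 0.2488 0.381 ] yaw 90.13 F [ 1.  -0.4  0.4] w 0.03 j [ 0.48  0.32  0.46  1.71 -0.    0.48]
[0.46131017 0.2491289  0.326     ]
[0.45963838 0.24912002 0.331     ]
```

View pics/c10.png

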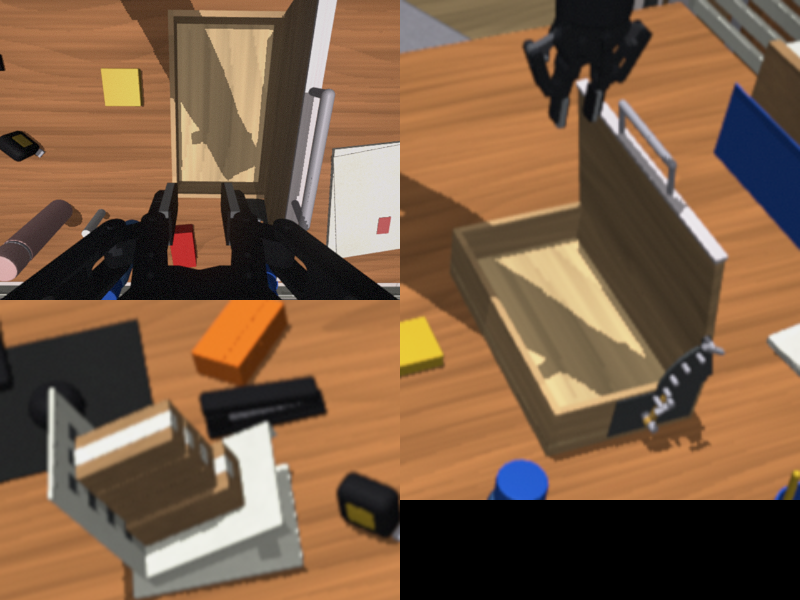

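Stack is neat, the box is empty and the board is propped. Next I'll check the bar's y from the wrist view: ends at about (522,147) and (490,355) in full-size pixels.

```bash
python3 - <<'E'
from h import *
for q in [(522,147),(490,355)]: print(ray('w7',*q,.328).round(4))
yh=.346+.0408
for th in np.arange(1.4,-.01,-.1): print(round(th,2),np.round([24*(np.cos(1.4)-np.cos(th)),24*(np.sin(1.4)-np.sin(th))],2))
for th in(1.6,1.62): print(th,np.round([24*(np.cos(1.4)-np.cos(th)),24*(np.sin(1.4)-np.sin(th))],2))
E
```

```text
[0.4134 0.346  0.328 ]
[0.5307 0.3478 0.328 ]
1.4 [0. 0.]
1.3 [-2.34  0.53]
1.2 [-4.62  1.28]
1.1 [-6.81  2.26]
1.0 [-8.89  3.46]
0.9 [-10.84   4.85]
0.8 [-12.64   6.43]
0.7 [-14.28   8.19]
0.6 [-15.73  10.1 ]
0.5 [-16.98  12.14]
0.4 [-18.03  14.3 ]
0.3 [-18.85  16.56]
0.2 [-19.44  18.88]
0.1 [-19.8   21.25]
-0.0 [-19.92  23.65]
1.6 [ 4.78 -0.34]
1.62 [ 5.26 -0.32]
```

Emit:
{"name": "play_rows", "arguments": {
  "motion": [
    {"fingers": 0.3,"translation": [3.3,0,0],"roll": 0},
    {"fingers": 0.3,"translation": [6.6,0,0],"roll": 0},
    {"fingers": 0.3,"translation": [9.7,0,0],"roll": 0},
    {"fingers": 0.3,"translation": [9.7,0,0],"roll": 0},
    {"fingers": 0.3,"translation": [9.7,0,2],"roll": 0},
    {"fingers": 0.3,"translation": [9.7,0,4],"roll": 0},
    {"fingers": 0.3,"translation": [9.7,0,5.7],"roll": 0},
    {"fingers": 0.3,"translation": [9.7,0,5.7],"roll": 0},
    {"fingers": 0.3,"translation": [9.7,0,5.7],"roll": 0}
  ]
}}

```text
clock: 41.12
eef_pos: [0.4794, 0.3449, 0.3247]
tool_rot: [0.707, 0.707, -0.001, -0.0]
ft_force: [0.1, -0.1, 0.2]
grip_width: 0.03
```

```bash
python3 - <<'E'
from h import *
st()
E
```

```text
t 41.12 p [0.4794 0.3449 0.3247] yaw 89.98 F [ 0.1 -0.1  0.2] w 0.03 j [ 0.62  0.42  0.46  1.61 -0.    0.62]
```

Emit:
{"name": "play_rows", "arguments": {
  "motion": [
    {"fingers": 1,"translation": [0.1,0,0],"roll": 0},
    {"fingers": 1,"translation": [0.1,0,0],"roll": 0},
    {"fingers": 1,"translation": [0.1,0,0],"roll": 0},
    {"fingers": 1,"translation": [0.1,0,0],"roll": 0},
    {"fingers": 1,"translation": [0.1,0,0],"roll": 0},
    {"fingers": 1,"translation": [1,0,-0.15],"roll": 0},
    {"fingers": 1,"translation": [2,0,-0.25],"roll": 0},
    {"fingers": 1,"translation": [3,0,-0.33],"roll": 0},
    {"fingers": 1,"translation": [4,0,-0.35],"roll": 0},
    {"fingers": 1,"translation": [4.6,0,-0.35],"roll": 0},
    {"fingers": 1,"translation": [5,0,-0.34],"roll": 0},
    {"fingers": 1,"translation": [5,0,-0.34],"roll": 0},
    {"fingers": 1,"translation": [5,0,-0.34],"roll": 0}
  ]
}}

```text
clock: 42.2
eef_pos: [0.4806, 0.3978, 0.3304]
tool_rot: [0.707, 0.708, 0.002, 0.001]
ft_force: [3.8, -0.8, 6.2]
grip_width: 0.0076
```

```bash
python3 - <<'E'
from h import *
st()
E
```

```text
t 42.2 p [0.4806 0.3978 0.3304] yaw 90.08 F [ 3.8 -0.8  6.2] w 0.0076 j [ 0.69  0.49  0.59  1.66 -0.    0.69]
```

Emit:
{"name": "play_rows", "arguments": {
  "motion": [
    {"fingers": 1,"translation": [-0.6,0,-0.02],"roll": 0},
    {"fingers": 1,"translation": [-1.68,0,-0.02],"roll": 0},
    {"fingers": 1,"translation": [-2.6,0,0.03],"roll": 0},
    {"fingers": 1,"translation": [-3.48,0,0.11],"roll": 0},
    {"fingers": 1,"translation": [-4.4,0,0.2],"roll": 0},
    {"fingers": 1,"translation": [-5.26,0,0.32],"roll": 0},
    {"fingers": 1,"translation": [-6,0,0.46],"roll": 0},
    {"fingers": 1,"translation": [-6.44,0,0.56],"roll": 0},
    {"fingers": 1,"translation": [-6.44,0,0.56],"roll": 0},
    {"fingers": 1,"translation": [-6.44,0,0.56],"roll": 0}
  ]
}}

```text
clock: 43.03
eef_pos: [0.48, 0.3318, 0.3237]
tool_rot: [0.707, 0.707, 0.001, 0.001]
ft_force: [2.0, -1.3, 7.7]
grip_width: 0.0078
```

```bash
python3 - <<'E'
from h import *
st()
E
```

```text
t 43.03 p [0.48   0.3318 0.3237] yaw 90.03 F [ 2.  -1.3  7.7] w 0.0078 j [ 0.61  0.4   0.43  1.6  -0.    0.6 ]
```

Emit:
{"name": "play_rows", "arguments": {
  "motion": [
    {"fingers": 1,"translation": [-1.16,0,0.29],"roll": 0},
    {"fingers": 1,"translation": [-2.31,0,0.64],"roll": 0},
    {"fingers": 1,"translation": [-3.44,0,1.04],"roll": 0},
    {"fingers": 1,"translation": [-4.54,-0.05,1.51],"roll": 0},
    {"fingers": 1,"translation": [-5.63,-0.05,2.02],"roll": 0},
    {"fingers": 1,"translation": [-6.68,-0.1,2.6],"roll": 0},
    {"fingers": 1,"translation": [-7.71,-0.1,3.22],"roll": 0},
    {"fingers": 1,"translation": [-8.7,-0.15,3.89],"roll": 0},
    {"fingers": 1,"translation": [-9.66,-0.15,4.61],"roll": 0},
    {"fingers": 1,"translation": [-10.58,-0.2,5.38],"roll": 0},
    {"fingers": 1,"translation": [-11.46,-0.2,6.19],"roll": 0},
    {"fingers": 1,"translation": [-12.3,-0.2,7.06],"roll": 0},
    {"fingers": 1,"translation": [-13.1,-0.25,7.95],"roll": 0},
    {"fingers": 1,"translation": [-13.85,-0.25,8.89],"roll": 0},
    {"fingers": 1,"translation": [-14.55,-0.3,9.86],"roll": 0},
    {"fingers": 1,"translation": [-14.55,-0.3,9.86],"roll": 0}
  ]
}}

```text
clock: 44.37
eef_pos: [0.4782, 0.1876, 0.2218]
tool_rot: [0.707, 0.707, 0.001, -0.0]
ft_force: [10.1, 4.2, -5.3]
grip_width: 0.0077
```

```bash
python3 - <<'E'
from h import *
st()
for th in np.arange(.55,-.01,-.05): print(round(th,2),np.round([24*(np.cos(.6)-np.cos(th)),24*(np.sin(.6)-np.sin(th))],2))
E
```

```text
t 44.37 p [0.4782 0.1876 0.2218] yaw 90.05 F [10.1  4.2 -5.3] w 0.0077 j [ 0.37  0.28 -0.01  1.28  0.    0.37]
0.55 [-0.65  1.01]
0.5 [-1.25  2.05]
0.45 [-1.8   3.11]
0.4 [-2.3   4.21]
0.35 [-2.74  5.32]
0.3 [-3.12  6.46]
0.25 [-3.45  7.61]
0.2 [-3.71  8.78]
0.15 [-3.92  9.96]
0.1 [-4.07 11.16]
0.05 [-4.16 12.35]
-0.0 [-4.19 13.55]
```

Emit:
{"name": "play_rows", "arguments": {
  "motion": [
    {"fingers": 1,"translation": [-0.6,0.1,1.01],"roll": 0},
    {"fingers": 1,"translation": [-1.15,0.2,2.05],"roll": 0},
    {"fingers": 1,"translation": [-1.65,0.2,3.11],"roll": 0},
    {"fingers": 1,"translation": [-2.1,0.2,4.21],"roll": 0},
    {"fingers": 1,"translation": [-2.5,0.2,5.32],"roll": 0},
    {"fingers": 1,"translation": [-2.85,0.2,6.46],"roll": 0},
    {"fingers": 1,"translation": [-3.15,0.2,7.61],"roll": 0},
    {"fingers": 1,"translation": [-3.4,0.2,8.78],"roll": 0},
    {"fingers": 1,"translation": [-3.6,0.2,9.96],"roll": 0},
    {"fingers": 1,"translation": [-3.7,0.2,10.8],"roll": 0},
    {"fingers": 1,"translation": [-3.75,0.2,11.6],"roll": 0},
    {"fingers": 1,"translation": [-3.8,0.2,12.3],"roll": 0},
    {"fingers": 1,"translation": [-3.8,0.2,12.8],"roll": 0},
    {"fingers": 1,"translation": [-3.8,0.2,13.1],"roll": 0},
    {"fingers": 1,"translation": [-3.8,0.2,13.3],"roll": 0},
    {"fingers": 1,"translation": [-3.8,0.2,13.3],"roll": 0},
    {"fingers": 1,"translation": [-3.8,0.2,13.3],"roll": 0}
  ]
}}

```text
clock: 45.78
eef_pos: [0.4781, 0.1504, 0.0936]
tool_rot: [0.706, 0.708, 0.001, -0.001]
ft_force: [-5.1, 1.8, 19.2]
grip_width: 0.0072
```

```bash
python3 - <<'E'
from h import *
st()
E
```

```text
t 45.78 p [0.4781 0.1504 0.0936] yaw 90.16 F [-5.1  1.8 19.2] w 0.0072 j [ 0.3   0.36 -0.25  0.96  0.    0.3 ]
```

Emit:
{"name": "play_rows", "arguments": {
  "motion": [
    {"fingers": 1,"translation": [0,0,0.2],"roll": 0},
    {"fingers": 1,"translation": [0,0,0.3],"roll": 0},
    {"fingers": 1,"translation": [0,0,0.3],"roll": 0},
    {"fingers": 1,"translation": [0,0,0.3],"roll": 0}
  ]
}}

```text
clock: 46.12
eef_pos: [0.4782, 0.1505, 0.0933]
tool_rot: [0.706, 0.708, 0.002, -0.001]
ft_force: [-11.7, -0.6, 38.0]
grip_width: 0.0073
```

```bash
python3 - <<'E'
from h import *
st()
c=shot('scene','s9')
E
```

```text
t 46.12 p [0.4782 0.1505 0.0933] yaw 90.17 F [-11.7  -0.6  38. ] w 0.0073 j [ 0.3   0.36 -0.25  0.96  0.    0.3 ]
```

Emit:
{"name": "play_rows", "arguments": {
  "motion": [
    {"fingers": 1,"translation": [0,0,-0.5],"roll": 0},
    {"fingers": 1,"translation": [0,0,-0.6],"roll": 0},
    {"fingers": 1,"translation": [0,0,-0.6],"roll": 0},
    {"fingers": 0.3,"translation": [0,0,-0.6],"roll": 0},
    {"fingers": 0.3,"translation": [0,0,-0.6],"roll": 0},
    {"fingers": 0.3,"translation": [0,0,-0.6],"roll": 0},
    {"fingers": 0.3,"translation": [0,0,-0.6],"roll": 0},
    {"fingers": 0.3,"translation": [0,0,-3],"roll": 0},
    {"fingers": 0.3,"translation": [0,0,-7],"roll": 0},
    {"fingers": 0.3,"translation": [0,0,-11],"roll": 0},
    {"fingers": 0.3,"translation": [-4,0,-13],"roll": 0},
    {"fingers": 0.3,"translation": [-8,-4,-13],"roll": 0},
    {"fingers": 0.3,"translation": [-12,-8,-13],"roll": 0},
    {"fingers": 0.3,"translation": [-14,-12,-13],"roll": 0},
    {"fingers": 0.3,"translation": [-14,-14,-13],"roll": 0},
    {"fingers": 0.3,"translation": [-14,-14,-13],"roll": 0},
    {"fingers": 0.3,"translation": [-14,-14,-13],"roll": 0}
  ]
}}

```text
clock: 47.58
eef_pos: [0.3357, 0.0074, 0.2182]
tool_rot: [0.708, 0.707, -0.001, -0.0]
ft_force: [0.3, -0.1, -0.1]
grip_width: 0.0295
```

```bash
python3 - <<'E'
from h import *
st(); shot('top','top3'); shot('scene','s10')
d=cv2.absdiff(cv2.imread('pics/s10.png'),cv2.imread('pics/scene0.png'))
print('lid region scene diff',d[100:280,360:525].mean())
a=cv2.imread('pics/s10.png'); o=cv2.imread('pics/scene0.png'); t=cv2.imread('pics/top3.png')
c=np.vstack([np.hstack([cv2.resize(a[80:300,330:570],(400,300)),cv2.resize(o[80:300,330:570],(400,300))]),np.hstack([cv2.resize(t,(400,300)),cv2.resize(a[150:330,60:300],(400,300))])]); cv2.imwrite('pics/c11.png',c)
E
```

```text
t 47.58 p [0.3357 0.0074 0.2182] yaw 89.93 F [ 0.3 -0.1 -0.1] w 0.0295 j [ 0.02 -0.07 -0.41  1.23 -0.    0.02]
lid region scene diff 8.09652076318743
```

View pics/c11.png

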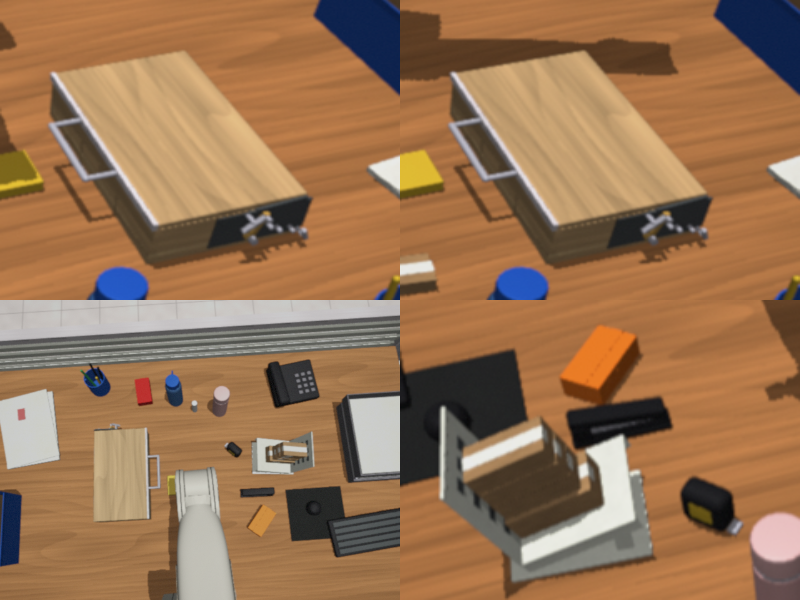

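The lid view matches the start (shut), the stack stands against the backstop, and the bystanders haven't visibly moved.

```bash
python3 -c "
from h import *
print(bot.job_done()); st()"
```

```text
the job is handed in; nothing more can be done
None
the job is handed in; nothing more can be done
```

The job is done and handed in, at about 48 s of the 210 s allowed.

**What I did:** I lifted the board past all its clicks and rested it in the top notch. I then stacked the four cartons present, with big_desk at the bottom and the two small cartons from the box and small_desk on top. Each was pressed flat and pushed against the backstop. With the box seen empty, I lifted the board to about 1.62 rad to free the pawl and lowered it shut while holding the bar.

**Last checks:**
- **Board:** the final pictures show it looking the same as at the start. When I pressed the bar down to test that it was shut, it did not give, and the wrist force reached about 38 N. The tool read about 5 mm higher than at the first grip. I put that down to the bar slipping in the fingers, and the pictures support that.
- **Stack:** it stands flat and straight in the middle of the shelf. Each carton met firm resistance at the backstop, about 14 to 31 N.
- **Bystanders and look-alikes:** none had visibly moved, and the orange and red look-alikes were left alone. I checked this by eye rather than measuring it.

No check failed.

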